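# Wedge open a split embedding mould

### The job

Take the wedge tool from its stand and work its blade down into the two pry slots of the split mould in turn, a little at a time, so that the loose half comes off the fixed half evenly: neither end may ever run more than 3 mm ahead of the other. Stop when the gap is 5 to 8 mm at both ends, then put the wedge back upright in its stand, fully down, and let go. Press gently, never harder than 30 N, touch the mould with nothing but the blade, and leave the bottle, mortar and beaker alone.

Things in the scene. Friction and masses are not known exactly. Their poses are not given: they have to be found in the camera images.
- mould: Grey foot plate (128 x 170 x 10 mm, bolted down) of a split steel mould. Origin on the bench; x: the way the loose half comes off, y: along the seam, z up. On it the halves, each 32 (x) x 130 (y) mm, top 56 mm above the bench: fixed half at -x (ears at both ends, screws on top), loose half at +x (amber plug on top), on two pins at y +40 and -40 mm with 5 N dry friction each, no spring.
- slot_left (a point): Plate's zero mark for the left pry slot, at the height of the mould's top (mould y +40 mm, x 0). The fixed half is clamped in slotted ears, so the shut seam and slot truly lie 1 to 15 mm from here towards +x: find it by feel or sight; it is rigid. Slot: 28 mm along the seam, 27 mm deep, 3 mm wide when shut (half in each half), mouth chamfered from 6 mm wide at the top to 3 mm at 2 mm depth.
- slot_right (a point): The same mark for the right slot (mould y -40 mm); both slots lie equally far from their marks. As an end comes off by a gap its slot widens by that gap, all on the loose half's side, so its middle shifts to +x by half the gap; a wedge being pressed in must shift with it.
- gap_left (a joint): Gap (m) between the halves at the left pin: 0 shut, grows as that end of the loose half comes off, at most 0.012.
- gap_right (a joint): The same at the right pin.
- loose_half (a joint): Angle (rad) by which the loose half is cocked about the vertical: 0 when it is square to the fixed half, positive counter-clockwise from above; its size is the difference of the two gaps over 80 mm.
- wedge: Wedge tool upright in its stand. Origin: middle of the tip edge (lowest point), z up. Steel blade 20 mm wide (y); thickness (x) grows evenly, alike on both faces, from 2 mm at the tip to 14 mm at 30 mm up, then 14 mm to 34 mm up. Wooden handle 20 mm (x) by 30 mm (y), 34 to 94 mm above the tip. About 0.16 kg. Stands parallel to the stand's axes; half a turn is fine too.
- stand: White plastic block 80 x 80 x 45 mm, fixed to the bench, origin at the middle of its underside. A rectangular hole goes through it at its middle, 17 mm (x) by 24 mm (y), with a 3 mm chamfer at its mouth. The blade goes in and the handle's shoulder rests on the block's top, so the tip then is 11 mm above the bench.
- reagent: Closed white jar, 60 mm wide, 120 mm tall, origin at its foot; leave it alone.
- mortar: White porcelain bowl, 80 mm wide, 50 mm tall, origin at its foot; leave it alone.
- beaker: Glass beaker, 70 mm wide, 85 mm tall, origin at its foot; leave it alone.
Mind the look-alikes: they are no part of the job. There is more than one size of the wedge; the one meant has the size given above.

How it is judged (in metres and radians):
On the way, in this order (a step that is already met when the one before it is completed fails the run):
1. the wedge bears on the mould (contact force between wedge and mould above 1 N), for 0.05 s.
2. both ends of the loose half stand 4.5 to 9 mm off (value of joint gap_left between 0.0045 and 0.009 m and value of joint gap_right between 0.0045 and 0.009 m), for 0.2 s.
At the end, for the whole second after the job is handed in: The gap is between 4.5 and 9 mm at both ends of the loose half, and the wedge stands released and at rest in its stand: within 6 mm of its middle, upright within 0.08 rad, its tip less than 14 mm above the bench (all of step 2 and horizontal distance between wedge and stand below 0.006 m and height (world z) of wedge below 0.014 m and angle between wedge's own z axis and vertical below 0.08 rad and linear speed of wedge below 0.02 m/s and contact force between wedge and the fingers below 0.1 N); the robot touches nothing.
It fails at once if the loose half is cocked by more than 0.045 rad (one end 3.6 mm ahead of the other) (value of joint loose_half above 0.045 rad or value of joint loose_half below -0.045 rad).
It fails at once if the wedge bears on the mould with more than 30 N (contact force between wedge and mould above 30 N).
It fails at once if the robot itself touches the mould (contact force between any of the fingers, the arm and mould above 1 N).
It fails at once if a bystander is moved by more than 20 mm or tipped (distance of any of reagent, mortar, beaker from where it was at the start of the episode above 0.02 m or angle between any of reagent, mortar, beaker's own z axis and vertical above 0.3 rad).
It also fails if it takes over 72 s, if anything falls off the work surface, if the arm or the gripper's body presses on something with over 40 N, if the wrist force passes 120 N, or if a joint passes its speed limit or range.

### The arm

A 6-joint arm with a two-finger parallel gripper is mounted at the origin on the work surface. World frame = base frame: x ahead of the robot, y to its left, z up, the work surface at z = 0. Lengths are in mm, angles in rad, forces in N, time in s.
With the tool pointing down it reaches from about 400 to 925 mm from the base axis. Payload 3.4 kg.
Tool frame: the origin (TCP) lies between the finger pads; the fingertips stand 11 mm ahead of it and the grasp point (between the pads) lies 8 mm behind it; y points along the fingers, z is the direction in which the jaws open and shut, and the axes are right-handed (so a half turn about y gives the same grasp; the last joint's range is limited). The gripper opens to 85 mm and grips with 20 to 120 N. Pads are 22 mm wide; open, the fingers measure 114 mm over their backs; the gripper's body (76 mm by 85 mm) begins 54 mm behind the grasp point. The pads swing forward as they close: fully open they stand 13 mm farther back than shut.
Start: joints at [1.149, 0.307, 1.506, -0, 1.328, -0.073], TCP at [196.541, 540.373, 242.305] pointing down, gripper open.
Joint ranges: [-3.12, 3.12], [-1.05, 2.28], [0.14, 2.33], [-1.42, 4.57], [0.1, 2.73], [-2.68, 2.68]. Speed limits (rad/s): [2.57, 2.57, 3.14, 3.14, 3.14, 3.14].

### API

Orientations are given as a 3x3 rotation matrix whose columns are the frame's x, y, z axes.
In Python, from plant import arm, eyes gives the robot as it stands.
- The arm moves only by the tool servo_tool, never from a script. Its argument "plan" is a list of rows, each an object of numbers: "tx", "ty", "tz": the shift along the tool's x, y, z in m; "turn": the turn about the tool's y in degrees; "grip": the closure in counts, from 0 (fully open) to 255 (shut). In form: [{"tx": .., "ty": .., "tz": .., "turn": .., "grip": ..}, ...]. A call has 1 to 20 rows; each row is the pose to reach, as a shift and turn from the pose commanded when the call began, along the tool's axes at that moment; what a row does not reach only later rows make up. A row lasts 1/12 s, in which the tool goes at most 41.7 mm and 7.16 degrees, less where a joint would pass 70% of its speed; a pose out of reach is approached as far as the arm can. A call with a gripper value outside its range is refused whole. The fingers move at their own pace and stop on an object; "newtons" is the grip in N (left out, the last holds). Time passes only in rows, so rows that repeat a pose let the fingers close. It gives the time, the measured TCP pose, the force and the opening at its end, in the units of the state.
- arm.get_state(): the state, without advancing time (a new reading comes with each control period).
- eyes.read_camera(name): name is "scene" or "top" or "wrist"; returns the picture (400x640x3 uint8, red, green, blue); there is no depth.
- eyes.calibration(name): a dict with "camera_matrix" (3x3 intrinsics, pixels), "k1" (the pictures are not rectified: a ray, as slopes to the right and down, at radius r is drawn at 1 + k1 r^2 times it, then the intrinsics apply), "world_from_camera" (4x4, takes a point from camera to world coordinates); the wrist camera has in their place "T_tool_cam" (4x4, takes a point from camera to tool coordinates, whose origin is the TCP and whose axes are the tool frame's). Camera axes: x right, y down, z forward; pixel columns grow to the right and rows downward; lengths in mm; the calibration is good to about 2 mm. A picture is of the moment at which its call begins: read the wrist's pose just before it. calibration takes no time and is no camera call.
- arm.job_done(): hands the job in, once; it reports no verdict.
The state is a dict: "t": time; "qpos": joint angles; "qvel": joint speeds; "effort": joint torques, N m; "tool_pos": TCP position; "tcp_rot": TCP orientation; "force": force on the tool from outside, world axes, zero at the start; "moment": the same for the moment, N m; "opening": finger opening in mm.
Only numpy, scipy, OpenCV 4.12 (cv2) and the standard library are available. Lean on these libraries where they do the work, as an engineer would, in place of code of your own. Each camera call takes 0.05 s, during which the arm holds its last target.

## Working session

There is one attempt and no reset: what is moved stays moved. The work goes in short steps, Python scripts to look and compute and a tool call to move; the robot and the scene stay as the last step left them, time stands still between calls to the robot, and variables do not carry over. Pictures are saved under pics/ and viewed, and the job is handed in when it is done.

Besides the shell and the picture viewer there is one more tool, called after "Request:" as name([rows], argument=value, ...), one row to a line, values as JSON. servo_tool: Moves the arm, as the interface text tells. Its arguments: {"type":"object","properties":{"plan":{"type":"array","items":{"type":"object","properties":{"tx":{"type":"number"},"ty":{"type":"number"},"tz":{"type":"number"},"turn":{"type":"number"},"grip":{"type":"number"}}}},"newtons":{"type":"number"}},"required":["plan"]}

```bash
ls; mkdir -p pics; python3 - <<'E'
from plant import arm, eyes
import cv2,numpy as np
s=arm.get_state()
print(s)
for n in ["scene","top","wrist"]:
    c=eyes.calibration(n); print(n,c)
    im=eyes.read_camera(n); cv2.imwrite(f"pics/a_{n}.png",im[:,:,::-1])
E
```

```text
pics
{'t': 0.0, 'qpos': array([ 1.14850366e+00,  3.07587106e-01,  1.50768004e+00,  5.39950571e-06,
        1.32840971e+00, -7.34942483e-02]), 'qvel': array([ 1.33984225e-03, -6.21110414e-05,  5.06602579e-04, -3.17131097e-04,
        6.33444982e-04, -9.26501749e-04]), 'effort': array([ 2.53053477e-04, -4.57555854e+01, -2.51919776e+01, -1.37168959e-04,
        1.36485437e-02, -1.97101258e-06]), 'tool_pos': array([196.25483502, 539.74518072, 241.37043846]), 'tcp_rot': array([[ 9.39783542e-01, -8.58997644e-04,  3.41769156e-01],
       [-3.41770199e-01, -1.89896106e-03,  9.39781637e-01],
       [-1.58263895e-04, -9.99997828e-01, -2.07819214e-03]]), 'force': array([ 0.63835292, -0.40728734,  0.72423011]), 'moment': array([ 0.0135228 , -0.04378457,  0.0189979 ]), 'opening': 85.2503567640317}
scene {'camera_matrix': array([[423.66793256,   0.        , 322.38693667],
       [  0.        , 423.66793256, 202.19746996],
       [  0.        ,   0.        ,   1.        ]]), 'k1': -0.09969575788188839, 'world_from_camera': array([[-1.54953321e-03,  7.71248358e-01, -6.36532457e-01,
         1.120097
[... 697 characters left out ...]
88e-01, -9.91439388e-01,
         9.90640278e+02],
       [ 0.00000000e+00,  0.00000000e+00,  0.00000000e+00,
         1.00000000e+00]])}
wrist {'camera_matrix': array([[340.45639038,   0.        , 320.64814607],
       [  0.        , 340.45639038, 200.00604005],
       [  0.        ,   0.        ,   1.        ]]), 'k1': -0.06065905587245433, 'T_tool_cam': array([[ 1.39935899e-05,  9.53340426e-01,  3.01897385e-01,
        -7.66621624e+01],
       [-1.12960659e-03, -3.01897177e-01,  9.53339823e-01,
        -1.31531250e+02],
       [ 9.99999362e-01, -3.54365921e-04,  1.07267500e-03,
        -1.05423745e+00],
       [ 0.00000000e+00,  0.00000000e+00,  0.00000000e+00,
         1.00000000e+00]])}
```

View pics/a_top.png

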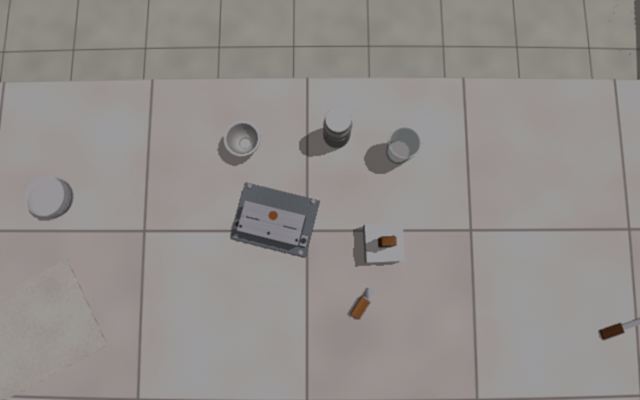

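View pics/a_scene.png

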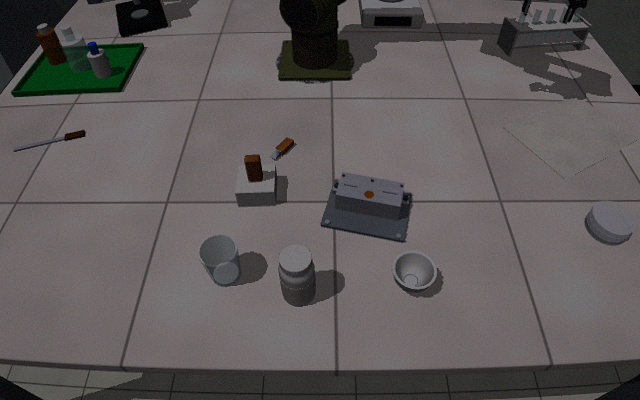

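View pics/a_wrist.png

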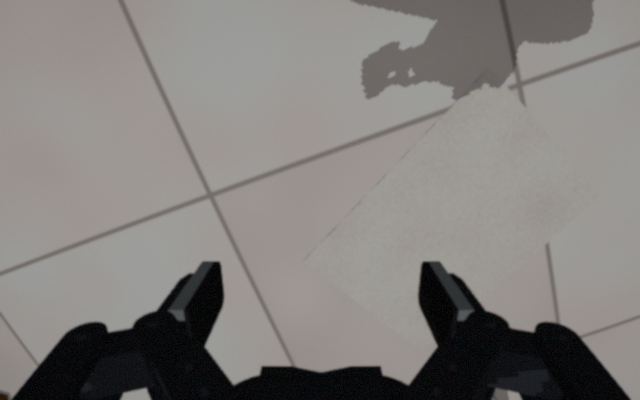

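Candidates for the wedge in the top view are the upright tool in the stand at (388,241), a smaller tool lying at (362,303) and a knife at (612,331). By the description it is the upright one in the white stand. I'll check it in a crop.

```bash
cat > h.py <<'E'
import numpy as np,cv2
from plant import arm,eyes
def ray(n,px,st=None,cal=None):
    c=cal or eyes.calibration(n); K=c["camera_matrix"];k=c["k1"]
    p=np.array(px,float).reshape(-1,1,2)
    u=cv2.undistortPoints(p,K,np.array([k,0,0,0,0.])).reshape(-1,2)
    d=np.c_[u,np.ones(len(u))]
    if n=="wrist":
        T=np.eye(4);T[:3,:3]=st["tcp_rot"];T[:3,3]=st["tool_pos"];M=T@c["T_tool_cam"]
    else: M=c["world_from_camera"]
    return M[:3,3],d@M[:3,:3].T
def onz(n,px,z,st=None):
    o,d=ray(n,px,st); t=(z-o[2])/d[:,2]; return o+d*t[:,None]
def proj(n,X,st=None):
    c=eyes.calibration(n);K=c["camera_matrix"];k=c["k1"]
    if n=="wrist":
        T=np.eye(4);T[:3,:3]=st["tcp_rot"];T[:3,3]=st["tool_pos"];M=T@c["T_tool_cam"]
    else: M=c["world_from_camera"]
    P=(np.atleast_2d(X)-M[:3,3])@M[:3,:3]; s=P[:,:2]/P[:,2:]
    s=s*(1+k*(s**2).sum(1))[:,None]
    return s*K[0,0]+K[:2,2]
E
python3 - <<'E'
from h import *
im=cv2.imread("pics/a_top.png")
a=cv2.resize(im[170:330,220:420],None,fx=4,fy=3.75,interpolation=cv2.INTER_CUBIC)
a=cv2.resize(im[175:265,225:415],None,fx=4.2,fy=4.2,interpolation=cv2.INTER_CUBIC)
cv2.imwrite("pics/b_top.png",cv2.convertScaleAbs(a,alpha=1.5))
im=cv2.imread("pics/a_scene.png")
cv2.imwrite("pics/b_sc.png",cv2.convertScaleAbs(cv2.resize(im[130:250,225:425],None,fx=4,fy=4,interpolation=cv2.INTER_CUBIC),alpha=1.5))
E
```

```text
(no output)
```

View pics/b_top.png

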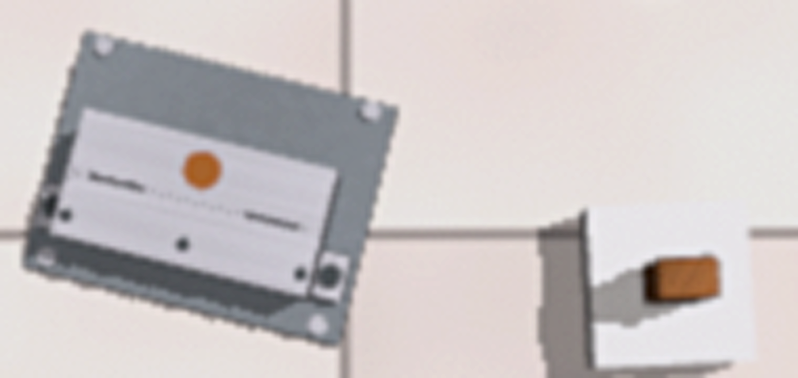

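View pics/b_sc.png

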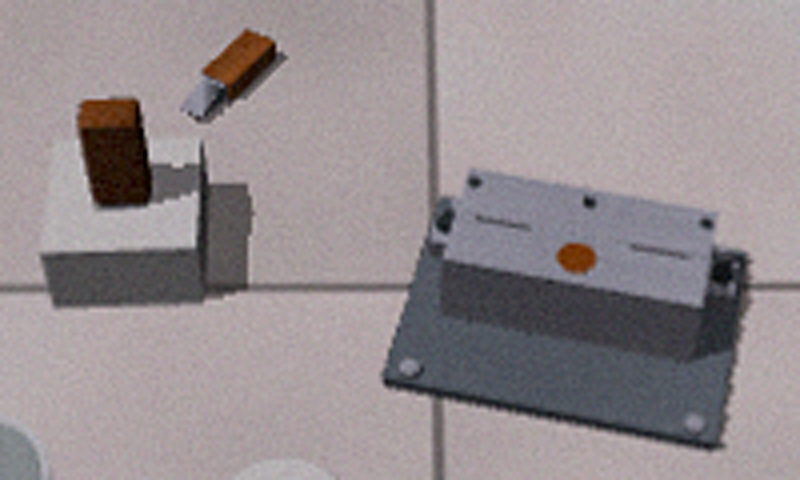

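```bash
python3 - <<'E'
from h import *
f=lambda pts:[(225+(x+.5)/4.2-.5,175+(y+.5)/4.2-.5) for x,y in pts]
print("slots",onz("top",f([(90,176),(144,188),(247,213),(299,227)]),56).round(1))
print("halvescorners",onz("top",f([(85,108),(337,170),(308,299),(48,236)]),56).round(1))
print("plug",onz("top",f([(202,170)]),56).round(1))
print("plate",onz("top",f([(83,30),(398,105),(340,346),(24,268)]),10).round(1))
print("stand",onz("top",f([(586,210),(745,203),(755,360),(592,369)]),45).round(1))
print("handle",onz("top",f([(658,260),(716,256),(720,296),(661,301)]),105).round(1))
g=lambda pts:[(225+(x+.5)/4-.5,130+(y+.5)/4-.5) for x,y in pts]
print("sc slots",onz("scene",g([(476,217),(530,228),(632,245),(687,256)]),56).round(1))
print("sc handle",onz("scene",g([(80,102),(137,100),(141,124),(84,126)]),105).round(1))
print("sc stand",onz("scene",g([(54,143),(203,140),(196,248),(42,254)]),45).round(1))
E
```

```text
slots [[570.7 172.6  56. ]
 [564.7 145.7  56. ]
 [552.3  94.5  56. ]
 [545.3  68.8  56. ]]
halvescorners [[604.7 175.8  56. ]
 [573.5  50.2  56. ]
 [509.9  64.2  56. ]
 [541.  192.8  56. ]]
plug [[573.6 117.   56. ]]
plate [[652.5 185.5  10. ]
 [612.4  20.2  10. ]
 [487.6  50.1  10. ]
 [527.7 213.7  10. ]]
stand [[ 554.4  -73.7   45. ]
 [ 557.7 -153.2   45. ]
 [ 479.8 -156.3   45. ]
 [ 475.6  -75.6   45. ]]
handle [[ 525.9 -101.3  105. ]
 [ 527.7 -128.3  105. ]
 [ 509.1 -129.8  105. ]
 [ 506.9 -102.3  105. ]]
sc slots [[544.   67.2  56. ]
 [551.6  94.3  56. ]
 [563.3 144.8  56. ]
 [570.7 171.7  56. ]]
sc handle [[ 509.2 -131.5  105. ]
 [ 508.2 -102.8  105. ]
 [ 525.2  -99.2  105. ]
 [ 526.3 -127.4  105. ]]
sc stand [[ 478.7 -158.3   45. ]
 [ 477.3  -77.5   45. ]
 [ 554.5  -75.4   45. ]
 [ 558.  -154.1   45. ]]
```

```bash
cat >> h.py <<'E'
def delta(P,zyaw=None,s=None):
    """world target TCP (mm), yaw of tool z (deg) -> tool shifts (m), turn(deg)"""
    s=s or arm.get_state(); R=s["tcp_rot"]
    d=R.T@(np.array(P,float)-s["tool_pos"])/1000
    cur=np.degrees(np.arctan2(R[1,2],R[0,2]))
    t=None if zyaw is None else (-(zyaw-cur)+180)%360-180
    return d.round(4),t
E
python3 - <<'E'
from h import *
print(onz("top",[(243,140),(337,122),(403,146)],50).round(0))
print(delta((440,250,235),2.3),delta((517.3,-115.3,185),2.3))
E
```

```text
[[ 736.  184.   50.]
 [ 775.  -18.   50.]
 [ 722. -159.   50.]]
(array([ 0.3281,  0.0068, -0.1891]), np.float64(67.71413611562588)) (array([ 0.5256,  0.0573, -0.5059]), np.float64(67.71413611562588))
```

Request:
servo_tool([
  {"tx": 0.328, "ty": 0.007, "tz": -0.189, "turn": 35, "grip": 0},
  {"tx": 0.328, "ty": 0.007, "tz": -0.189, "turn": 35, "grip": 0},
  {"tx": 0.328, "ty": 0.007, "tz": -0.189, "turn": 35, "grip": 0},
  {"tx": 0.328, "ty": 0.007, "tz": -0.189, "turn": 35, "grip": 0},
  {"tx": 0.328, "ty": 0.007, "tz": -0.189, "turn": 35, "grip": 0},
  {"tx": 0.328, "ty": 0.007, "tz": -0.189, "turn": 35, "grip": 0},
  {"tx": 0.328, "ty": 0.007, "tz": -0.189, "turn": 67.7, "grip": 0},
  {"tx": 0.525, "ty": 0.057, "tz": -0.506, "turn": 67.7, "grip": 0},
  {"tx": 0.525, "ty": 0.057, "tz": -0.506, "turn": 67.7, "grip": 0},
  {"tx": 0.525, "ty": 0.057, "tz": -0.506, "turn": 67.7, "grip": 0},
  {"tx": 0.525, "ty": 0.057, "tz": -0.506, "turn": 67.7, "grip": 0},
  {"tx": 0.525, "ty": 0.057, "tz": -0.506, "turn": 67.7, "grip": 0},
  {"tx": 0.525, "ty": 0.057, "tz": -0.506, "turn": 67.7, "grip": 0},
  {"tx": 0.525, "ty": 0.057, "tz": -0.506, "turn": 67.7, "grip": 0},
  {"tx": 0.525, "ty": 0.057, "tz": -0.506, "turn": 67.7, "grip": 0},
  {"tx": 0.525, "ty": 0.057, "tz": -0.506, "turn": 67.7, "grip": 0},
  {"tx": 0.525, "ty": 0.057, "tz": -0.506, "turn": 67.7, "grip": 0},
  {"tx": 0.525, "ty": 0.057, "tz": -0.506, "turn": 67.7, "grip": 0},
  {"tx": 0.525, "ty": 0.057, "tz": -0.506, "turn": 67.7, "grip": 0},
  {"tx": 0.525, "ty": 0.057, "tz": -0.506, "turn": 67.7, "grip": 0},
])

```text
t: 1.82
tool_pos: [517.1, -116.6, 184.6]
tcp_rot: [[0.036, -0.001, 0.999], [-0.999, 0.0, 0.036], [-0.0, -1.0, -0.001]]
force: [0.3, -0.8, -0.1]
opening: 85.6
```

```bash
python3 - <<'E'
from h import *
s=arm.get_state()
im=eyes.read_camera("wrist"); cv2.imwrite("pics/c_wrist.png",im[:,:,::-1])
print(s["tool_pos"],s["tcp_rot"][:,2])
cv2.imwrite("pics/c_w2.png",cv2.convertScaleAbs(im[:,:,::-1],alpha=1.4))
print(proj("wrist",[[517.3,-115.3,105]],s))
E
```

```text
[ 517.13825373 -116.57988779  184.55806192] [ 0.99933962  0.03632091 -0.00105442]
[[320.7777779  211.89401621]]
```

View pics/c_w2.png

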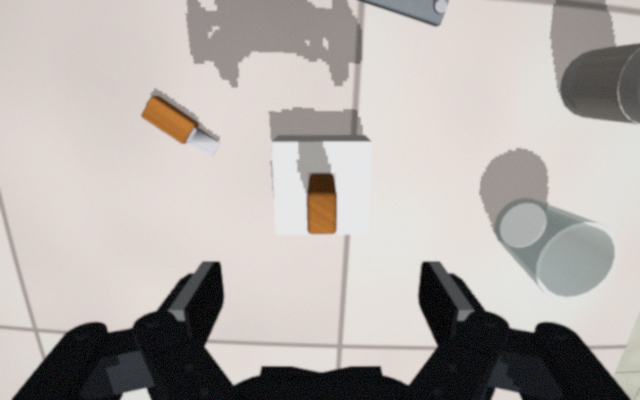

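```bash
python3 - <<'E'
from h import *
s=arm.get_state()
im=cv2.imread("pics/c_wrist.png")
a=cv2.resize(im[120:250,255:385],None,fx=4.5,fy=4.5,interpolation=cv2.INTER_CUBIC)
cv2.imwrite("pics/c_crop.png",cv2.convertScaleAbs(a,alpha=1.4))
# handle top face by hue/brightness
hsv=cv2.cvtColor(im,cv2.COLOR_BGR2HSV)
m=((hsv[...,1]>120)&(hsv[...,2]>95)).astype(np.uint8); m[:,:280]=0;m[:,360:]=0;m[:170]=0
n,l,st,c=cv2.connectedComponentsWithStats(m); i=1+st[1:,4].argmax(); print(st[i],c[i])
cn=cv2.findContours((l==i).astype(np.uint8),0,2)[0][0]; r=cv2.minAreaRect(cn);print(r)
b=cv2.boxPoints(r); P=onz("wrist",b,105,s); print(P.round(1),P.mean(0))
E
```

```text
[ 308  195   28   38 1006] [321.45129225 213.54671968]
((321.5, 213.5), (37.0, 27.0), 90.0)
[[ 507.9 -102.4  105. ]
 [ 525.3 -101.8  105. ]
 [ 526.7 -127.6  105. ]
 [ 508.6 -128.3  105. ]] [ 517.10118055 -115.02257095  105.        ]
```

View pics/c_crop.png

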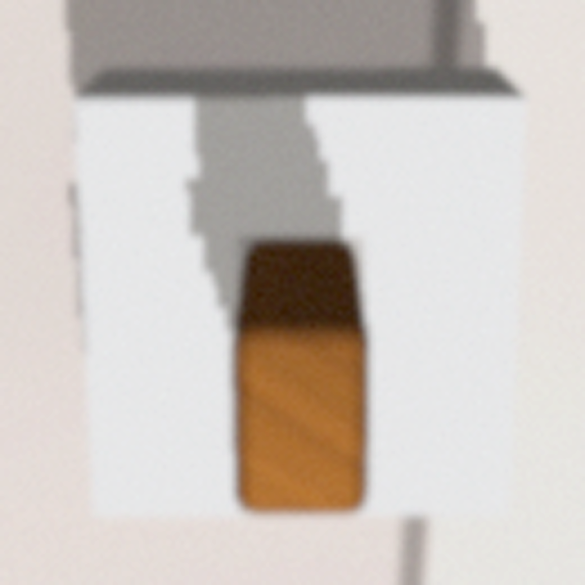

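The crop shows the wooden handle's top at wrist (321,213), upright in the white stand. It measures 18 x 26 mm with rounded edges, which fits the 20 x 30 mm wedge; the small tool lies at (170,120). I'll descend and grip it.

Request:
servo_tool([
  {"tx": -0.0013, "ty": 0.03, "tz": 0, "turn": 0, "grip": 0},
  {"tx": -0.0013, "ty": 0.06, "tz": 0, "turn": 0, "grip": 0},
  {"tx": -0.0013, "ty": 0.085, "tz": 0, "turn": 0, "grip": 0},
  {"tx": -0.0013, "ty": 0.1, "tz": 0, "turn": 0, "grip": 0},
  {"tx": -0.0013, "ty": 0.109, "tz": 0, "turn": 0, "grip": 0},
  {"tx": -0.0013, "ty": 0.109, "tz": 0, "turn": 0, "grip": 0},
  {"tx": -0.0013, "ty": 0.109, "tz": 0, "turn": 0, "grip": 120},
  {"tx": -0.0013, "ty": 0.109, "tz": 0, "turn": 0, "grip": 255},
  {"tx": -0.0013, "ty": 0.109, "tz": 0, "turn": 0, "grip": 255},
  {"tx": -0.0013, "ty": 0.109, "tz": 0, "turn": 0, "grip": 255},
  {"tx": -0.0013, "ty": 0.109, "tz": 0, "turn": 0, "grip": 255},
  {"tx": -0.0013, "ty": 0.109, "tz": 0, "turn": 0, "grip": 255},
  {"tx": -0.0013, "ty": 0.109, "tz": 0, "turn": 0, "grip": 255},
  {"tx": -0.0013, "ty": 0.109, "tz": 0, "turn": 0, "grip": 255},
  {"tx": -0.0013, "ty": 0.109, "tz": 0, "turn": 0, "grip": 255},
], newtons=90)

```text
t: 3.12
tool_pos: [517.6, -113.5, 77.3]
tcp_rot: [[0.04, 0.002, 0.999], [-0.999, -0.0, 0.04], [0.0, -1.0, 0.002]]
force: [-0.4, 0.4, 6.7]
opening: 19.2
```

```bash
python3 - <<'E'
from h import *
s=arm.get_state();print(s)
for i in range(3):
    eyes.read_camera("wrist"); s=arm.get_state(); print(s["t"],s["tool_pos"],s["force"],s["opening"])
E
```

```text
{'t': 3.1167, 'qpos': array([-2.95685409e-01,  4.26599622e-01,  1.81034934e+00,  2.02367870e-04,
        9.02935431e-01, -3.35946869e-01]), 'qvel': array([-1.27653312e-04, -3.61747954e-05, -4.69554725e-05, -7.73046951e-04,
       -2.40737372e-04,  6.48120618e-05]), 'effort': array([-2.40060221e-01, -4.23820245e+01, -1.63027865e+01, -9.47833434e-02,
       -2.84127519e-01,  8.60182074e-03]), 'tool_pos': array([ 517.56589868, -113.48409497,   77.26179423]), 'tcp_rot': array([[ 4.01251448e-02,  1.68043573e-03,  9.99193249e-01],
       [-9.99194577e-01, -3.45789112e-04,  4.01257797e-02],
       [ 4.12938940e-04, -9.99998528e-01,  1.66520743e-03]]), 'force': array([-0.37671331,  0.36801005,  6.7310796 ]), 'moment': array([0.05710928, 0.18248976, 0.02199604]), 'opening': 19.17778435030097}
3.1667 [ 517.56340286 -113.49780513   77.27107722] [-1.12734195  0.48213872  5.70011276] 19.410747309917245
3.2167 [ 517.55595904 -113.4906538    77.25860023] [0.16742557 0.0599093  6.26972888] 18.914152832384133
3.2667 [ 517.59186535 -113.51838039   77.27332542] [-0.95229501  0.01828437  5.08285763] 19.107869914672797
```

Request:
servo_tool([
  {"tx": 0, "ty": -0.01, "tz": 0, "turn": 0, "grip": 255},
  {"tx": 0, "ty": -0.03, "tz": 0, "turn": 0, "grip": 255},
  {"tx": 0, "ty": -0.06, "tz": 0, "turn": 0, "grip": 255},
  {"tx": 0, "ty": -0.085, "tz": 0, "turn": 0, "grip": 255},
  {"tx": 0, "ty": -0.085, "tz": 0, "turn": 0, "grip": 255},
  {"tx": 0, "ty": -0.085, "tz": 0, "turn": 0, "grip": 255},
  {"tx": 0, "ty": -0.085, "tz": 0, "turn": 0, "grip": 255},
])

```text
t: 3.85
tool_pos: [516.1, -113.1, 160.9]
tcp_rot: [[0.04, -0.001, 0.999], [-0.999, 0.0, 0.04], [-0.0, -1.0, -0.001]]
force: [-0.4, 0.1, -2.1]
opening: 19.3
```

```bash
python3 - <<'E'
from h import *
s=arm.get_state();print(s["tool_pos"],s["force"],s["opening"])
print(s["tcp_rot"])
im=eyes.read_camera("wrist"); cv2.imwrite("pics/d_w.png",cv2.convertScaleAbs(im[:,:,::-1],alpha=1.4))
print(delta((548.8,81.6,160),-13.7,s))
# expected tip px
print(proj("wrist",[s["tool_pos"]-[0,0,66]],s))
E
```

```text
[ 516.09699657 -113.11615764  160.90192981] [-0.38960194  0.09416376 -2.10816194] 19.2834515112039
[[ 4.03059607e-02 -1.12249230e-03  9.99186754e-01]
 [-9.99187326e-01  2.98138681e-04  4.03063187e-02]
 [-3.43139753e-04 -9.99999326e-01 -1.10956331e-03]]
(array([-0.1932,  0.0009,  0.0405]), np.float64(16.01000913435348))
[[320.45181135 221.10327627]]
```

View pics/d_w.png

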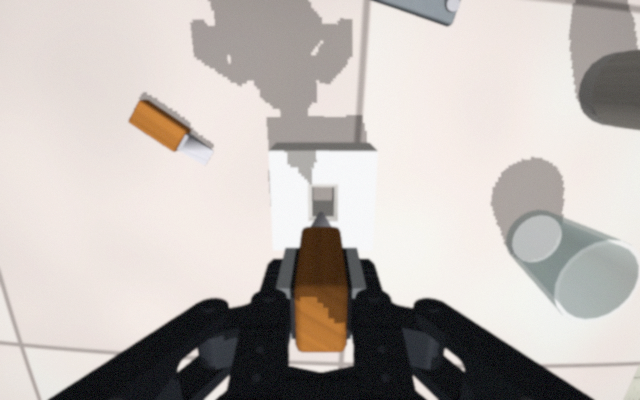

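Request:
servo_tool([
  {"tx": -0.03, "ty": 0, "tz": 0.006, "turn": 4, "grip": 255},
  {"tx": -0.06, "ty": 0, "tz": 0.012, "turn": 9, "grip": 255},
  {"tx": -0.1, "ty": 0, "tz": 0.02, "turn": 16, "grip": 255},
  {"tx": -0.14, "ty": 0, "tz": 0.03, "turn": 16, "grip": 255},
  {"tx": -0.17, "ty": 0.01, "tz": 0.037, "turn": 16, "grip": 255},
  {"tx": -0.19, "ty": 0.015, "tz": 0.0405, "turn": 16, "grip": 255},
  {"tx": -0.195, "ty": 0.015, "tz": 0.0405, "turn": 16, "grip": 255},
  {"tx": -0.195, "ty": 0.015, "tz": 0.0405, "turn": 16, "grip": 255},
  {"tx": -0.195, "ty": 0.015, "tz": 0.0405, "turn": 16, "grip": 255},
  {"tx": -0.195, "ty": 0.015, "tz": 0.0405, "turn": 16, "grip": 255},
])

```text
t: 4.73
tool_pos: [549.0, 82.0, 145.8]
tcp_rot: [[-0.237, -0.001, 0.971], [-0.971, -0.001, -0.237], [0.001, -1.0, -0.001]]
force: [0.1, 0.4, -1.4]
opening: 19.0
```

```bash
python3 - <<'E'
from h import *
s=arm.get_state();print(s["tool_pos"],s["force"],s["opening"])
print(s["tcp_rot"])
im=eyes.read_camera("wrist")[:,:,::-1]; cv2.imwrite("pics/e_raw.png",im)
cv2.imwrite("pics/e_w.png",cv2.convertScaleAbs(im,alpha=1.4))
cv2.imwrite("pics/e_c.png",cv2.convertScaleAbs(cv2.resize(im[60:260,220:420],None,fx=3,fy=3,interpolation=cv2.INTER_CUBIC),alpha=1.4))
print(delta((548.8,81.6,145),-13.7,s))
print(proj("wrist",[s["tool_pos"]-[0,0,66]],s))
E
```

```text
[549.015684    81.99083651 145.82169937] [ 0.05696598  0.41242951 -1.40148388] 18.984701258054713
[[-2.37309304e-01 -1.33949113e-03  9.71433220e-01]
 [-9.71433547e-01 -7.80798975e-04 -2.37310461e-01]
 [ 1.07636932e-03 -9.99998798e-01 -1.11593576e-03]]
(array([ 0.0004,  0.0008, -0.0001]), np.float64(-0.027864465598156585))
[[320.02875641 221.1098058 ]]
```

View pics/e_w.png

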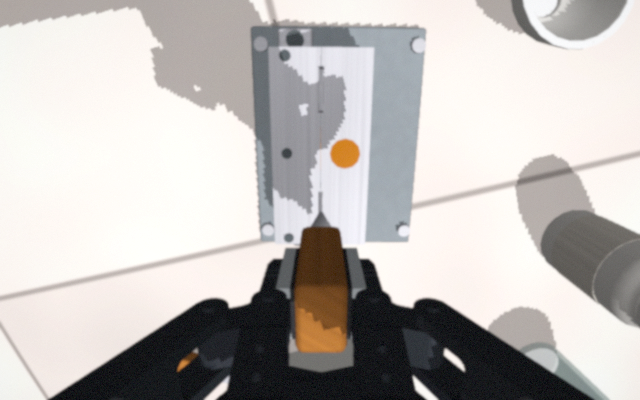

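View pics/e_c.png

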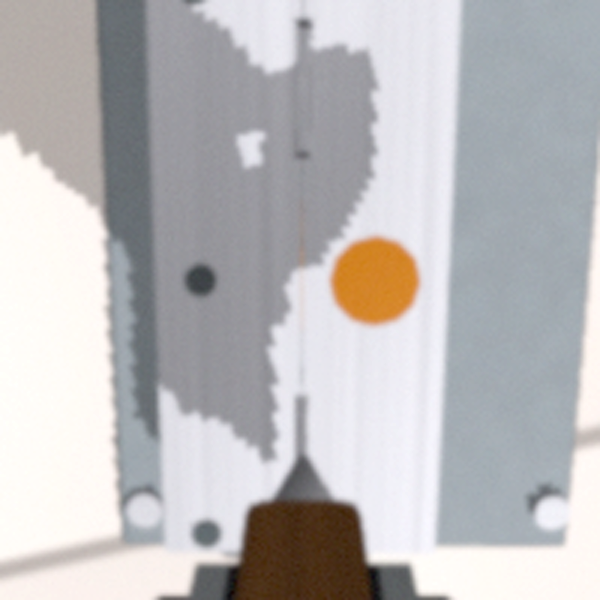

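```bash
python3 - <<'E'
from h import *
s=arm.get_state()
T=s["tool_pos"]
R=s["tcp_rot"]
f=lambda x,y:(220+(x+.5)/3-.5,60+(y+.5)/3-.5)
for n,p,z in [("Rslot+yend",f(300.5,395),56),("Lslot near end",f(302,155),56),("Lslot far",f(303,22),56),("tip cam edge",f(302,456),T[2]-66),("plug",f(375,281),56)]:
    P=onz("wrist",[p],z,s)[0]; print(n,P.round(1),"tool:",(R.T@(P-T)).round(1))
E
```

```text
Rslot+yend [552.   93.9  56. ] tool: [-12.4  90.1  -0.1]
Lslot near end [564.9 145.   56. ] tool: [-65.1  90.1   0.3]
Lslot far [571.5 170.8  56. ] tool: [-91.7  90.    0.5]
tip cam edge [551.   87.9  80.1] tool: [-6.3 66.   0.3]
plug [574.  115.1  56. ] tool: [-38.3  90.1  16.2]
```

Request:
servo_tool([
  {"tx": -0.002, "ty": 0.01, "tz": -0.0003, "turn": 0.4, "grip": 255},
  {"tx": -0.002, "ty": 0.02, "tz": -0.0003, "turn": 0.4, "grip": 255},
  {"tx": -0.002, "ty": 0.022, "tz": -0.0003, "turn": 0.4, "grip": 255},
  {"tx": -0.002, "ty": 0.023, "tz": -0.0003, "turn": 0.4, "grip": 255},
  {"tx": -0.002, "ty": 0.024, "tz": -0.0003, "turn": 0.4, "grip": 255},
  {"tx": -0.002, "ty": 0.025, "tz": -0.0003, "turn": 0.4, "grip": 255},
  {"tx": -0.002, "ty": 0.026, "tz": -0.0003, "turn": 0.4, "grip": 255},
  {"tx": -0.002, "ty": 0.026, "tz": -0.0003, "turn": 0.4, "grip": 255},
])

```text
t: 5.45
tool_pos: [549.8, 85.2, 120.4]
tcp_rot: [[-0.243, 0.0, 0.97], [-0.97, 0.0, -0.243], [-0.0, -1.0, 0.0]]
force: [0.7, 0.2, -2.2]
opening: 19.3
```

```bash
cat > look.py <<'E'
from h import *
import sys
s=arm.get_state();print(s["t"],s["tool_pos"].round(2),"F tool",(s["tcp_rot"].T@s["force"]).round(2),"M",(s["tcp_rot"].T@s["moment"]).round(2),s["opening"].round(2))
M=np.array([0.237,0.9715]); X=np.array([.9715,-.237])
print("mould-x,y of TCP rel R slot",X@(s["tool_pos"][:2]-[548.8,81.6]),M@(s["tool_pos"][:2]-[548.8,81.6]))
if len(sys.argv)>1:
    im=eyes.read_camera("wrist")[:,:,::-1]; cv2.imwrite(f"pics/{sys.argv[1]}_raw.png",im)
    r0,r1=(60,260) if len(sys.argv)<3 else (int(sys.argv[2]),int(sys.argv[2])+200)
    cv2.imwrite(f"pics/{sys.argv[1]}_c.png",cv2.convertScaleAbs(cv2.resize(im[r0:r1,220:420],None,fx=3,fy=3,interpolation=cv2.INTER_CUBIC),alpha=1.4))
E
python3 look.py f
```

```text
Traceback (most recent call last):
  File "look.py", line 3, in <module>
    s=arm.get_state();print(s["t"],s["tool_pos"].round(2),"F tool",(s["tcp_rot"].T@s["force"]).round(2),"M",(s["tcp_rot"].T@s["moment"]).round(2),s["opening"].round(2))
                                                                                                                                                  ^^^^^^^^^^^^^^^^^^
AttributeError: 'float' object has no attribute 'round'
```

```bash
sed -i 's/s\["opening"\].round(2)/round(s["opening"],2)/' look.py
python3 look.py f
```

```text
5.45 [549.81  85.23 120.37] F tool [-0.33  2.17  0.65] M [-0.01  0.02  0.1 ] 19.28
mould-x,y of TCP rel R slot 0.12410987382413387 3.7711695208031886
```

View pics/f_c.png

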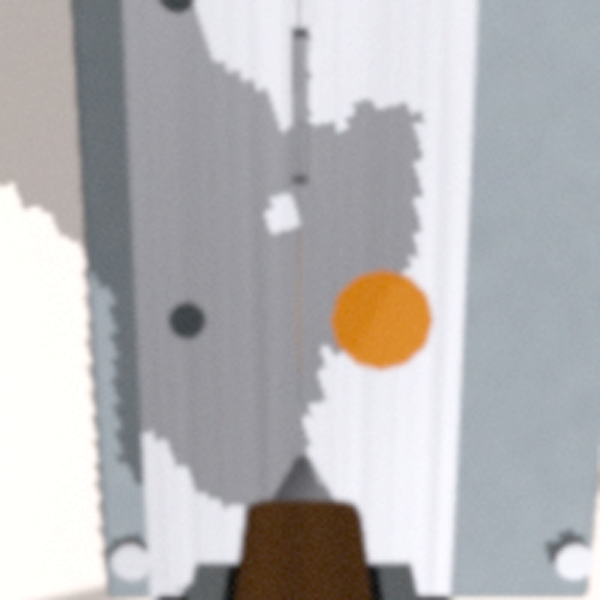

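```bash
python3 - <<'E'
from h import *
s=arm.get_state()
T=s["tool_pos"]
R=s["tcp_rot"]
f=lambda x,y:(220+(x+.5)/3-.5,60+(y+.5)/3-.5)
for n,p,z in [("Lslot near end",f(300,181),56),("Lslot far",f(300,33),56),("tip cam edge",f(301,456),T[2]-66),("plug",f(382,319),56)]:
    P=onz("wrist",[p],z,s)[0]; print(n,P.round(1),"tool:",(R.T@(P-T)).round(1))
print(eyes.calibration("wrist")["T_tool_cam"])
E
```

```text
Lslot near end [564.8 145.   56. ] tool: [-61.6  64.5  -0.1]
Lslot far [571.2 170.6  56. ] tool: [-88.   64.5  -0.1]
tip cam edge [551.5  91.4  54.5] tool: [-6.3 66.   0.1]
plug [573.8 115.5  56. ] tool: [-35.2  64.5  15.9]
[[ 1.42540682e-05  9.53763020e-01  3.00559648e-01 -7.60537752e+01]
 [-4.25926366e-04 -3.00559615e-01  9.53762935e-01 -1.31533117e+02]
 [ 9.99999909e-01 -1.41611281e-04  4.01948620e-04  3.79771672e-01]
 [ 0.00000000e+00  0.00000000e+00  0.00000000e+00  1.00000000e+00]]
```

```bash
python3 - <<'E'
from h import *
im=cv2.imread("pics/f_raw.png")
a=cv2.resize(im[185:225,295:345],None,fx=14,fy=14,interpolation=cv2.INTER_CUBIC)
cv2.imwrite("pics/f_z.png",cv2.convertScaleAbs(a,alpha=1.5))
E
```

```text
(no output)
```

View pics/f_z.png

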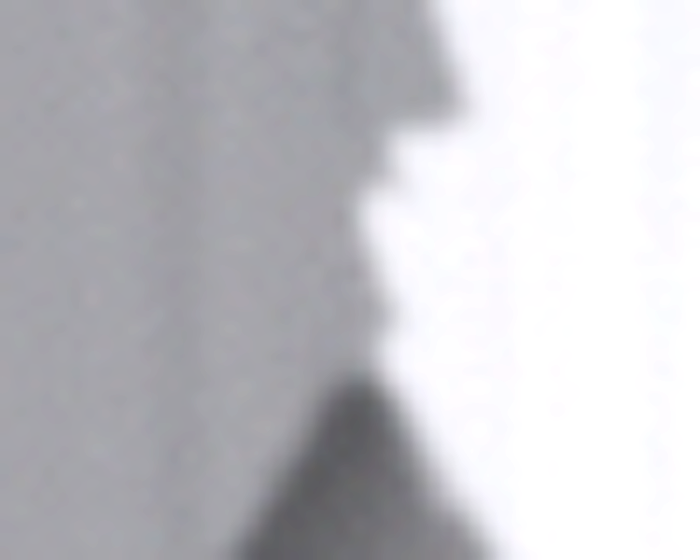

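```bash
python3 - <<'E'
from h import *
s=arm.get_state()
T=s["tool_pos"]; R=s["tcp_rot"]
for x in (-61.6,-9.6,-6.3): 
    p=proj("wrist",[T+R@np.array([x,64.5,0])],s)[0]; print(x,p,(p[1]-60)*3+1)
im=cv2.imread("pics/e_raw.png"); 
a=cv2.resize(im[180:220,295:345],None,fx=14,fy=14,interpolation=cv2.INTER_CUBIC)
cv2.imwrite("pics/e_z.png",cv2.convertScaleAbs(a,alpha=1.5))
E
```

```text
-61.6 [319.82687563 119.95765351] 180.87296053537693
-9.6 [319.88757008 207.34589509] 443.03768526125793
-6.3 [319.89131519 212.46343205] 458.39029614562946
```

View pics/e_z.png

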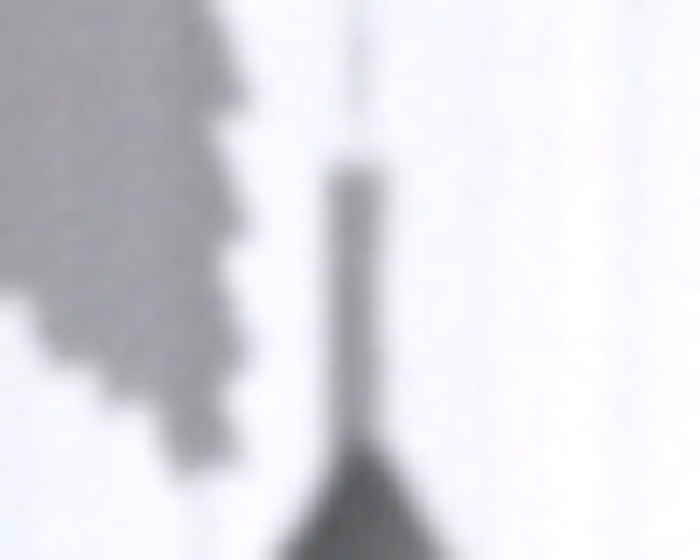

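The tip is in the slot's mouth, at column 320.6 against the slot's middle at about 320.3, and the blade end is about 3 mm inside the slot's end. Next I'll go down gently and watch the force.

Request:
servo_tool([
  {"tx": 0, "ty": 0.001, "tz": 0, "turn": 0, "grip": 255},
  {"tx": 0, "ty": 0.002, "tz": 0, "turn": 0, "grip": 255},
  {"tx": 0, "ty": 0.0025, "tz": 0, "turn": 0, "grip": 255},
  {"tx": 0, "ty": 0.003, "tz": 0, "turn": 0, "grip": 255},
  {"tx": 0, "ty": 0.003, "tz": 0, "turn": 0, "grip": 255},
])

```text
t: 5.92
tool_pos: [549.4, 85.3, 117.2]
tcp_rot: [[-0.243, -0.001, 0.97], [-0.97, 0.0, -0.243], [0.0, -1.0, -0.001]]
force: [-1.1, 0.8, -2.0]
opening: 19.3
```

```bash
python3 look.py
```

```text
5.9167 [549.38  85.29 117.16] F tool [-0.54  1.97 -1.28] M [-0.23  0.04 -0.02] 19.25
mould-x,y of TCP rel R slot -0.31559992787180746 3.720377529189513
```

Request:
servo_tool([
  {"tx": 0, "ty": 0.0005, "tz": 0, "turn": 0, "grip": 255},
  {"tx": 0, "ty": 0.001, "tz": 0, "turn": 0, "grip": 255},
  {"tx": 0, "ty": 0.0015, "tz": 0.0, "turn": 0, "grip": 255},
  {"tx": 0, "ty": 0.002, "tz": 0, "turn": 0, "grip": 255},
  {"tx": 0, "ty": 0.002, "tz": 0, "turn": 0, "grip": 255},
])

```text
t: 6.33
tool_pos: [549.5, 85.3, 115.6]
tcp_rot: [[-0.243, -0.0, 0.97], [-0.97, 0.0, -0.243], [-0.0, -1.0, -0.0]]
force: [-3.0, 0.0, 4.1]
opening: 19.0
```

```bash
python3 look.py
```

```text
6.3333 [549.54  85.26 115.6 ] F tool [ 0.72 -4.09 -2.9 ] M [-0.67 -0.   -0.05] 19.04
mould-x,y of TCP rel R slot -0.14938969113634445 3.735095060045296
```

Request:
servo_tool([
  {"tx": 0, "ty": 0.0005, "tz": 0.0002, "turn": 0, "grip": 255},
  {"tx": 0, "ty": 0.001, "tz": 0.0004, "turn": 0, "grip": 255},
  {"tx": 0, "ty": 0.0015, "tz": 0.0005, "turn": 0, "grip": 255},
  {"tx": 0, "ty": 0.002, "tz": 0.0006, "turn": 0, "grip": 255},
  {"tx": 0, "ty": 0.002, "tz": 0.0006, "turn": 0, "grip": 255},
])

```text
t: 6.75
tool_pos: [550.0, 85.1, 113.1]
tcp_rot: [[-0.243, -0.001, 0.97], [-0.97, 0.0, -0.243], [0.0, -1.0, -0.001]]
force: [-3.6, 1.2, 3.5]
opening: 19.0
```

```bash
python3 look.py
```

```text
6.75 [550.04  85.1  113.1 ] F tool [-0.3  -3.47 -3.81] M [-0.74  0.02  0.01] 19.04
mould-x,y of TCP rel R slot 0.37424833969219745 3.6906695498281703
```

```bash
python3 look.py g
```

```text
6.75 [550.04  85.1  113.1 ] F tool [-0.3  -3.47 -3.81] M [-0.74  0.02  0.01] 19.04
mould-x,y of TCP rel R slot 0.37424833969219745 3.6906695498281703
```

View pics/g_c.png

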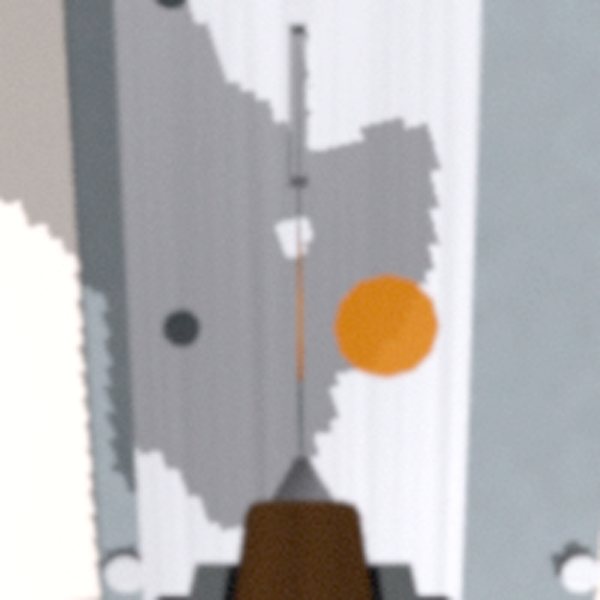

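```bash
cat > gap.py <<'E'
from h import *
import sys
# measure loose-half outer edge (z=56) and plate outer edge (z=10) in tool frame along rows
def meas(img,T,R,cyR,rows=(75,245),yoff=0):
    """T tool pos, R rot. returns line fits of edges in mould-frame"""
    st=dict(tool_pos=T,tcp_rot=R)
    g=cv2.GaussianBlur(cv2.cvtColor(img,cv2.COLOR_BGR2GRAY),(0,0),1).astype(float)
    X=np.array([.9715,-.237,0]);Y=np.array([.237,.9715,0])
    O=np.array([548.8,81.6,0])+40*Y*1 # seam middle
    out={}
    for name,z,x0,sgn in (("loose",56,32,-1),("plate",10,94,1)):
        pts=[]
        for y in np.arange(-62,62,1.0):
            best=None
            # sample along mould x
            xs=np.arange(x0-10,x0+16,0.25)
            P=O+np.outer(xs,X)+y*Y; P[:,2]=z
            p=proj("wrist",P,st).astype(np.float32)
            if p[:,1].min()<2 or p[:,1].max()>397 or p[:,0].max()>637: continue
            v=cv2.remap(g.astype(np.float32),p[:,0].reshape(1,-1),p[:,1].reshape(1,-1),cv2.INTER_LINEAR)[0]
            d=sgn*np.gradient(cv2.GaussianBlur(v.reshape(1,-1),(0,0),3)[0])
            k=d.argmax()
            if d[k]>1.0 and 0<k<len(xs)-1:
                a,b,c=d[k-1],d[k],d[k+1]; pts.append((y,xs[k]+.25*.5*(a-c)/(a-2*b+c+1e-9)))
        pts=np.array(pts)
        m=np.ones(len(pts),bool)
        for _ in range(6):
            c=np.polyfit(pts[m,0],pts[m,1],1); r=pts[:,1]-np.polyval(c,pts[:,0]); m=abs(r)<max(.25,2*r[m].std())
        out[name]=(c,m.sum(),r[m].std(),pts[m,0].min(),pts[m,0].max())
    return out
E
cat > pose.txt <<'E'
E
python3 - <<'E'
from gap import *
from scipy.spatial.transform import Rotation
import h
c0=eyes.calibration("wrist"); eyes.calibration=lambda n:c0
R_e=np.array([[-2.37309304e-01,-1.33949113e-03,9.71433220e-01],[-9.71433547e-01,-7.80798975e-04,-2.37310461e-01],[1.07636932e-03,-9.99998798e-01,-1.11593576e-03]])
s=arm.get_state()
for n,T,R in (("e",np.array([549.016,81.991,145.82]),R_e),("g",s["tool_pos"],s["tcp_rot"])):
    o=meas(cv2.imread(f"pics/{n}_raw.png"),T,R,0)
    for k,v in o.items(): print(n,k,v)
    d=[np.polyval(o["loose"][0],y)-np.polyval(o["plate"][0],y) for y in (40,-40)]; print("loose-plate at L,R",d)
E
```

```text
Traceback (most recent call last):
  File "gap.py", line 28, in meas
    c=np.polyfit(pts[m,0],pts[m,1],1); r=pts[:,1]-np.polyval(c,pts[:,0]); m=abs(r)<max(.25,2*r[m].std())
                 ~~~^^^^^
IndexError: too many indices for array: array is 1-dimensional, but 2 were indexed
```

```bash
sed -i 's/("plate",10,94,1)/("plate",10,73,1)/' gap.py
cat > run_gap.py <<'E'
from gap import *
c0={'camera_matrix': np.array([[340.45639038,0,320.64814607],[0,340.45639038,200.00604005],[0,0,1]]),'k1':-0.06065905587245433,'T_tool_cam':np.array([[1.4e-05,9.53340426e-01,3.01897385e-01,-76.66],[-1.13e-03,-3.01897177e-01,9.53339823e-01,-131.53],[9.99999362e-01,-3.54e-04,1.07e-03,-0.3],[0,0,0,1]])}
eyes.calibration=lambda n:c0
R_e=np.array([[-2.37309304e-01,-1.33949113e-03,9.71433220e-01],[-9.71433547e-01,-7.80798975e-04,-2.37310461e-01],[1.07636932e-03,-9.99998798e-01,-1.11593576e-03]])
def go(n,T,R):
    o=meas(cv2.imread(f"pics/{n}_raw.png"),T,R,0)
    for k,v in o.items(): print(n,k,v)
    d=np.array([np.polyval(o["loose"][0],y)-np.polyval(o["plate"][0],y) for y in (40,-40)]); print("loose-plate at L,R",d); return d
if __name__=="__main__":
    d0=go("e",np.array([549.016,81.991,145.82]),R_e)
    s=arm.get_state()
    print("GAPS L,R",go(sys.argv[1],s["tool_pos"],s["tcp_rot"])-d0)
E
python3 run_gap.py g
```

```text
e loose (array([6.93827271e-03, 3.17180661e+01]), np.int64(124), np.float64(0.03166209552850814), np.float64(-62.0), np.float64(61.0))
e plate (array([6.30824362e-03, 7.56340861e+01]), np.int64(119), np.float64(0.0812771610506967), np.float64(-62.0), np.float64(61.0))
loose-plate at L,R [-43.89081884 -43.94122116]
g loose (array([-7.84356183e-03,  3.22696729e+01]), np.int64(119), np.float64(0.03026200385359652), np.float64(-57.0), np.float64(61.0))
g plate (array([6.67830463e-03, 7.55475030e+01]), np.int64(120), np.float64(0.06895521802742857), np.float64(-62.0), np.float64(61.0))
loose-plate at L,R [-43.85870477 -42.69695546]
GAPS L,R [0.03211406 1.24426571]
```

The edge fits against the plate work: gaps are L 0.03 and R 1.24 mm. I'll press the right end a bit further.

Request:
servo_tool([
  {"tx": 0, "ty": 0.0005, "tz": 0.0001, "turn": 0, "grip": 255},
  {"tx": 0, "ty": 0.001, "tz": 0.0003, "turn": 0, "grip": 255},
  {"tx": 0, "ty": 0.0015, "tz": 0.0004, "turn": 0, "grip": 255},
  {"tx": 0, "ty": 0.002, "tz": 0.0005, "turn": 0, "grip": 255},
  {"tx": 0, "ty": 0.0025, "tz": 0.0006, "turn": 0, "grip": 255},
  {"tx": 0, "ty": 0.0025, "tz": 0.0006, "turn": 0, "grip": 255},
])

```text
t: 7.3
tool_pos: [550.6, 84.9, 110.6]
tcp_rot: [[-0.243, -0.001, 0.97], [-0.97, -0.0, -0.243], [0.0, -1.0, -0.001]]
force: [-3.5, 0.5, 2.8]
opening: 19.0
```

```bash
python3 look.py h; python3 run_gap.py h | tail -1
```

```text
7.3 [550.59  84.89 110.56] F tool [ 0.39 -2.78 -3.48] M [-0.84 -0.04 -0.05] 19.01
mould-x,y of TCP rel R slot 0.9633306558182659 3.619565957046216
GAPS L,R [0.020722   2.35114155]
```

Request:
servo_tool([
  {"tx": 0, "ty": -0.005, "tz": 0, "turn": 0, "grip": 255},
  {"tx": 0, "ty": -0.015, "tz": 0, "turn": 0, "grip": 255},
  {"tx": 0, "ty": -0.024, "tz": 0, "turn": 0, "grip": 255},
  {"tx": -0.002, "ty": -0.026, "tz": -0.0012, "turn": 0, "grip": 255},
  {"tx": -0.03, "ty": -0.026, "tz": -0.0012, "turn": 0, "grip": 255},
  {"tx": -0.06, "ty": -0.026, "tz": -0.0012, "turn": 0, "grip": 255},
  {"tx": -0.08, "ty": -0.024, "tz": -0.0012, "turn": 0, "grip": 255},
  {"tx": -0.08, "ty": -0.02, "tz": -0.0012, "turn": 0, "grip": 255},
  {"tx": -0.08, "ty": -0.02, "tz": -0.0012, "turn": 0, "grip": 255},
  {"tx": -0.08, "ty": -0.02, "tz": -0.0012, "turn": 0, "grip": 255},
])

```text
t: 8.18
tool_pos: [568.8, 162.5, 130.7]
tcp_rot: [[-0.243, -0.0, 0.97], [-0.97, -0.001, -0.243], [0.001, -1.0, -0.0]]
force: [-0.5, -0.3, -1.6]
opening: 18.8
```

```bash
python3 look.py i
```

```text
8.1833 [568.84 162.53 130.71] F tool [ 0.39  1.58 -0.42] M [ 0.   -0.01  0.03] 18.82
mould-x,y of TCP rel R slot 0.2927751284959018 83.3724165705932
```

View pics/i_c.png

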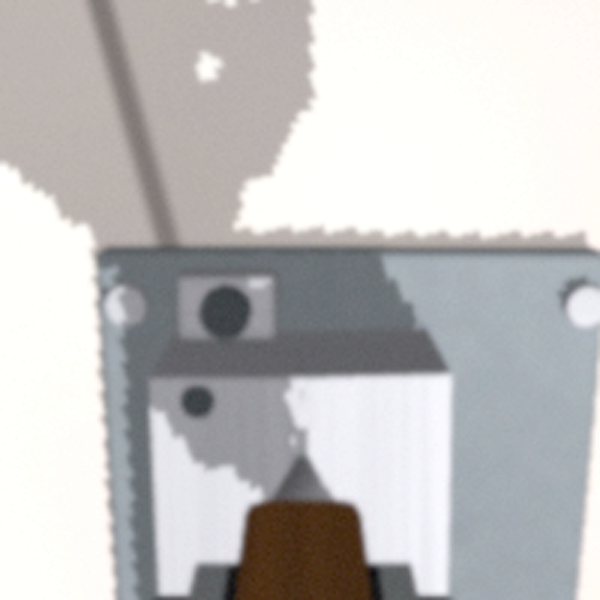

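```bash
python3 - <<'E'
from h import *
im=cv2.imread("pics/i_raw.png")
a=cv2.resize(im[185:225,295:345],None,fx=14,fy=14,interpolation=cv2.INTER_CUBIC)
cv2.imwrite("pics/i_z.png",cv2.convertScaleAbs(a,alpha=1.5))
E
```

```text
(no output)
```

View pics/i_z.png

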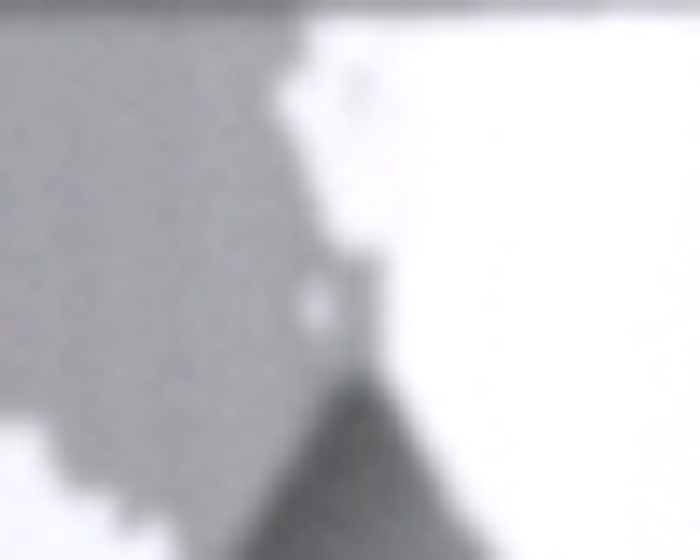

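Request:
servo_tool([
  {"tx": 0, "ty": 0.006, "tz": 0, "turn": 0, "grip": 255},
  {"tx": 0, "ty": 0.01, "tz": 0, "turn": 0, "grip": 255},
  {"tx": 0, "ty": 0.012, "tz": 0, "turn": 0, "grip": 255},
  {"tx": 0, "ty": 0.013, "tz": 0, "turn": 0, "grip": 255},
  {"tx": 0, "ty": 0.014, "tz": 0, "turn": 0, "grip": 255},
  {"tx": 0, "ty": 0.0145, "tz": 0, "turn": 0, "grip": 255},
  {"tx": 0, "ty": 0.015, "tz": 0.0001, "turn": 0, "grip": 255},
  {"tx": 0, "ty": 0.0155, "tz": 0.0003, "turn": 0, "grip": 255},
  {"tx": 0, "ty": 0.016, "tz": 0.0004, "turn": 0, "grip": 255},
  {"tx": 0, "ty": 0.0165, "tz": 0.0005, "turn": 0, "grip": 255},
  {"tx": 0, "ty": 0.017, "tz": 0.0006, "turn": 0, "grip": 255},
  {"tx": 0, "ty": 0.017, "tz": 0.0006, "turn": 0, "grip": 255},
])

```text
t: 9.23
tool_pos: [569.5, 162.9, 113.7]
tcp_rot: [[-0.243, -0.0, 0.97], [-0.97, 0.0, -0.243], [-0.0, -1.0, -0.001]]
force: [-2.6, 0.7, 3.5]
opening: 18.9
```

```bash
python3 look.py j; python3 run_gap.py j | tail -4
```

```text
9.2333 [569.49 162.88 113.73] F tool [-0.06 -3.45 -2.71] M [-0.65 -0.02 -0.04] 18.86
mould-x,y of TCP rel R slot 0.8414780293157117 83.86526900646051
j loose (array([ 0.10112113, 28.25357456]), np.int64(75), np.float64(1.0778014267750284), np.float64(-62.0), np.float64(61.0))
j plate (array([7.55338583e-03, 7.55298368e+01]), np.int64(99), np.float64(0.06669408390654964), np.float64(-37.0), np.float64(61.0))
loose-plate at L,R [-43.53355243 -51.01897212]
GAPS L,R [ 0.3572664  -7.07775095]
```

```bash
python3 - <<'E'
s=open('gap.py').read()
s=s.replace("np.arange(-62,62,1.0)","np.arange(YMIN,62,1.0)").replace("import sys","import sys\nYMIN=-62",1)
open('gap.py','w').write(s)
s=open('run_gap.py').read()
s=s.replace("    s=arm.get_state()","    import gap; gap.YMIN=float(sys.argv[2]) if len(sys.argv)>2 else -62\n    s=arm.get_state()")
open('run_gap.py','w').write(s)
E
for y in 0 15 25 35; do python3 run_gap.py j $y | tail -4; done; python3 - <<'E'
import cv2;im=cv2.imread('pics/j_raw.png');cv2.imwrite('pics/j_w.png',cv2.convertScaleAbs(im,alpha=1.4))
E
```

```text
j loose (array([ 0.0913393 , 28.72799797]), np.int64(50), np.float64(1.2128889074694995), np.float64(1.0), np.float64(61.0))
j plate (array([7.92231470e-03, 7.55170195e+01]), np.int64(62), np.float64(0.06032430588888673), np.float64(0.0), np.float64(61.0))
loose-plate at L,R [-43.45234209 -50.12570092]
GAPS L,R [ 0.43847675 -6.18447975]
j loose (array([-1.11828456e-02,  3.34150641e+01]), np.int64(39), np.float64(0.038029858118959016), np.float64(23.0), np.float64(61.0))
j plate (array([7.76548480e-03, 7.55238984e+01]), np.int64(47), np.float64(0.06256486112582076), np.float64(15.0), np.float64(61.0))
loose-plate at L,R [-42.86676754 -41.35090111]
GAPS L,R [1.0240513  2.59032006]
j loose (array([-1.04207159e-02,  3.33779480e+01]), np.int64(37), np.float64(0.027267520165893278), np.float64(25.0), np.float64(61.0))
j plate (array([8.31645968e-03, 7.54973770e+01]), np.int64(37), np.float64(0.06114832454948199), np.float64(25.0), np.float64(61.0))
loose-plate at L,R [-42.86891599 -41.36994194]
GAPS L,R [1.02190285 2.57127922]
j loose (array([-1.04315607e-02,  3.33790576e+01]), np.int64(27), np.float64(0.028879628845698863), np.float64(35.0), np.float64(61.0))
j plate (array([6.44245997e-03, 7.55938520e+01]), np.int64(27), np.float64(0.06522727913267141), np.float64(35.0), np.float64(61.0))
loose-plate at L,R [-42.88975517 -41.53983352]
GAPS L,R [1.00106367 2.40138765]
```

View pics/j_w.png

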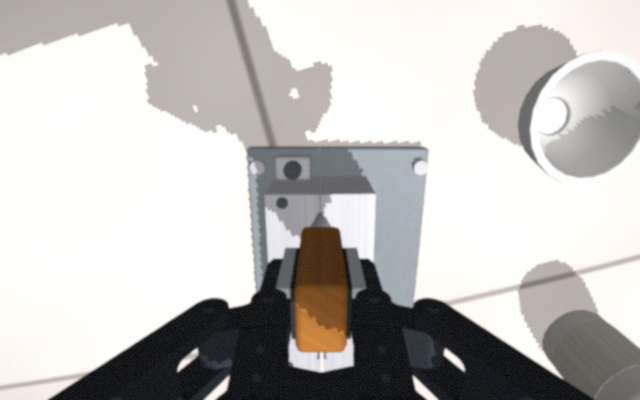

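Request:
servo_tool([
  {"tx": 0, "ty": 0.0005, "tz": 0.0001, "turn": 0, "grip": 255},
  {"tx": 0, "ty": 0.001, "tz": 0.0002, "turn": 0, "grip": 255},
  {"tx": 0, "ty": 0.0015, "tz": 0.0003, "turn": 0, "grip": 255},
  {"tx": 0, "ty": 0.002, "tz": 0.0004, "turn": 0, "grip": 255},
  {"tx": 0, "ty": 0.0025, "tz": 0.0005, "turn": 0, "grip": 255},
  {"tx": 0, "ty": 0.003, "tz": 0.0006, "turn": 0, "grip": 255},
  {"tx": 0, "ty": 0.0035, "tz": 0.0007, "turn": 0, "grip": 255},
  {"tx": 0, "ty": 0.004, "tz": 0.0008, "turn": 0, "grip": 255},
  {"tx": 0, "ty": 0.0045, "tz": 0.0009, "turn": 0, "grip": 255},
  {"tx": 0, "ty": 0.005, "tz": 0.001, "turn": 0, "grip": 255},
  {"tx": 0, "ty": 0.005, "tz": 0.001, "turn": 0, "grip": 255},
])

```text
t: 10.2
tool_pos: [570.5, 162.4, 108.6]
tcp_rot: [[-0.243, -0.001, 0.97], [-0.97, -0.0, -0.243], [0.0, -1.0, -0.001]]
force: [-4.0, 1.0, 1.5]
opening: 19.3
```

```bash
python3 look.py k; python3 run_gap.py k 25| tail -4
```

```text
10.2 [570.47 162.37 108.55] F tool [ 0.02 -1.46 -4.14] M [-0.91  0.04  0.03] 19.27
mould-x,y of TCP rel R slot 1.9112893210522726 83.60263557467508
k loose (array([1.62158075e-02, 3.43041800e+01]), np.int64(37), np.float64(0.021929562218507698), np.float64(25.0), np.float64(61.0))
k plate (array([8.12634491e-03, 7.54550677e+01]), np.int64(37), np.float64(0.052493668859283645), np.float64(25.0), np.float64(61.0))
loose-plate at L,R [-40.82730919 -41.4744662 ]
GAPS L,R [3.06350965 2.46675497]
```

L is now 3.06 mm and R 2.47. I'll continue to about L 4.4.

Request:
servo_tool([
  {"tx": 0, "ty": 0.0005, "tz": 0.0001, "turn": 0, "grip": 255},
  {"tx": 0, "ty": 0.001, "tz": 0.0002, "turn": 0, "grip": 255},
  {"tx": 0, "ty": 0.0015, "tz": 0.0003, "turn": 0, "grip": 255},
  {"tx": 0, "ty": 0.002, "tz": 0.0004, "turn": 0, "grip": 255},
  {"tx": 0, "ty": 0.0025, "tz": 0.0005, "turn": 0, "grip": 255},
  {"tx": 0, "ty": 0.003, "tz": 0.0006, "turn": 0, "grip": 255},
  {"tx": 0, "ty": 0.0035, "tz": 0.0007, "turn": 0, "grip": 255},
  {"tx": 0, "ty": 0.0035, "tz": 0.0007, "turn": 0, "grip": 255},
])

```text
t: 10.92
tool_pos: [571.2, 162.2, 105.1]
tcp_rot: [[-0.243, -0.0, 0.97], [-0.97, -0.0, -0.243], [0.0, -1.0, -0.0]]
force: [-5.4, 1.8, 1.5]
opening: 19.2
```

```bash
python3 look.py l; python3 run_gap.py l 25| tail -4
```

```text
10.9167 [571.2  162.23 105.07] F tool [-0.42 -1.48 -5.68] M [-1.04  0.08 -0.01] 19.22
mould-x,y of TCP rel R slot 2.6522876795127517 83.64591525246874
l loose (array([3.28500178e-02, 3.51523053e+01]), np.int64(37), np.float64(0.03013259100967045), np.float64(25.0), np.float64(61.0))
l plate (array([9.20511428e-03, 7.54375190e+01]), np.int64(37), np.float64(0.058724668655359503), np.float64(25.0), np.float64(61.0))
loose-plate at L,R [-39.33941759 -41.23100987]
GAPS L,R [4.55140125 2.7102113 ]
```

Request:
servo_tool([
  {"tx": 0, "ty": -0.008, "tz": 0, "turn": 0, "grip": 255},
  {"tx": 0, "ty": -0.02, "tz": 0, "turn": 0, "grip": 255},
  {"tx": 0, "ty": -0.03, "tz": 0, "turn": 0, "grip": 255},
  {"tx": 0.002, "ty": -0.032, "tz": -0.0012, "turn": 0, "grip": 255},
  {"tx": 0.03, "ty": -0.032, "tz": -0.0012, "turn": 0, "grip": 255},
  {"tx": 0.06, "ty": -0.032, "tz": -0.0012, "turn": 0, "grip": 255},
  {"tx": 0.08, "ty": -0.03, "tz": -0.0012, "turn": 0, "grip": 255},
  {"tx": 0.08, "ty": -0.026, "tz": -0.0012, "turn": 0, "grip": 255},
  {"tx": 0.08, "ty": -0.026, "tz": -0.0012, "turn": 0, "grip": 255},
  {"tx": 0.08, "ty": -0.026, "tz": -0.0012, "turn": 0, "grip": 255},
])

```text
t: 11.8
tool_pos: [551.5, 84.9, 131.4]
tcp_rot: [[-0.244, 0.001, 0.97], [-0.97, 0.0, -0.244], [-0.001, -1.0, 0.001]]
force: [0.7, 0.1, -1.6]
opening: 19.1
```

```bash
python3 look.py m; python3 run_gap.py m| tail -1;  python3 - <<'E'
from h import *
im=cv2.imread("pics/m_raw.png")
a=cv2.resize(im[185:225,295:345],None,fx=14,fy=14,interpolation=cv2.INTER_CUBIC)
cv2.imwrite("pics/m_z.png",cv2.convertScaleAbs(a,alpha=1.5))
E
```

```text
11.8 [551.46  84.95 131.45] F tool [-0.26  1.6   0.62] M [ 0.03  0.   -0.03] 19.09
mould-x,y of TCP rel R slot 1.788520962394818 3.879987084269559
GAPS L,R [4.42954525 2.2929449 ]
```

View pics/m_z.png

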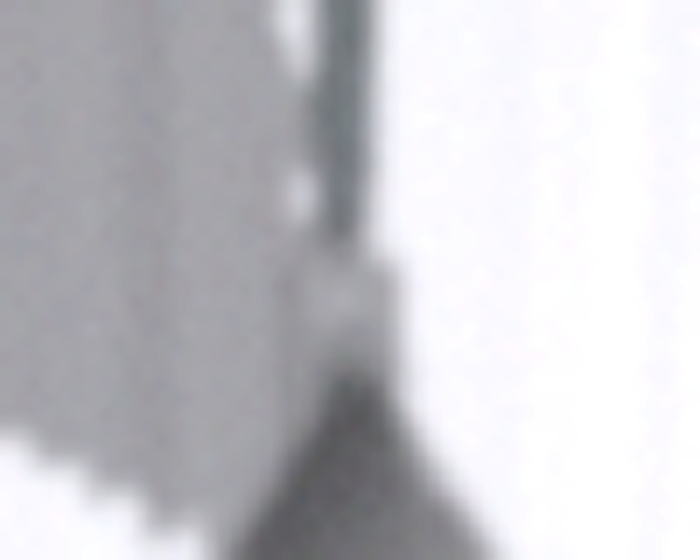

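View pics/m_c.png

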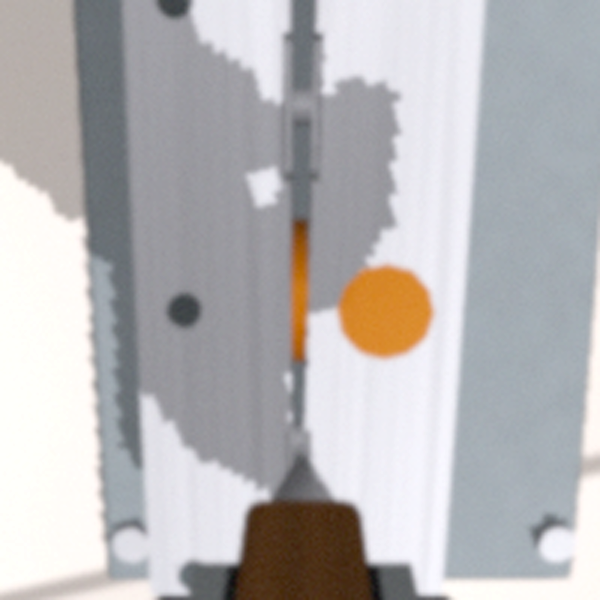

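Request:
servo_tool([
  {"tx": 0, "ty": 0.005, "tz": -0.0007, "turn": 0, "grip": 255},
  {"tx": 0, "ty": 0.012, "tz": -0.0007, "turn": 0, "grip": 255},
  {"tx": 0, "ty": 0.016, "tz": -0.0007, "turn": 0, "grip": 255},
  {"tx": 0, "ty": 0.0185, "tz": -0.0007, "turn": 0, "grip": 255},
  {"tx": 0, "ty": 0.0195, "tz": -0.0007, "turn": 0, "grip": 255},
  {"tx": 0, "ty": 0.0205, "tz": -0.0006, "turn": 0, "grip": 255},
  {"tx": 0, "ty": 0.021, "tz": -0.0005, "turn": 0, "grip": 255},
  {"tx": 0, "ty": 0.0215, "tz": -0.0004, "turn": 0, "grip": 255},
  {"tx": 0, "ty": 0.022, "tz": -0.0003, "turn": 0, "grip": 255},
  {"tx": 0, "ty": 0.0225, "tz": -0.0002, "turn": 0, "grip": 255},
  {"tx": 0, "ty": 0.023, "tz": -0.0001, "turn": 0, "grip": 255},
  {"tx": 0, "ty": 0.0235, "tz": 0, "turn": 0, "grip": 255},
  {"tx": 0, "ty": 0.024, "tz": 0.0001, "turn": 0, "grip": 255},
  {"tx": 0, "ty": 0.0245, "tz": 0.0002, "turn": 0, "grip": 255},
  {"tx": 0, "ty": 0.025, "tz": 0.0003, "turn": 0, "grip": 255},
  {"tx": 0, "ty": 0.025, "tz": 0.0003, "turn": 0, "grip": 255},
])

```text
t: 13.18
tool_pos: [551.1, 84.8, 106.5]
tcp_rot: [[-0.243, 0.0, 0.97], [-0.97, -0.0, -0.243], [-0.0, -1.0, 0.0]]
force: [-0.5, 0.8, 4.4]
opening: 18.6
```

```bash
python3 look.py n; python3 run_gap.py n| tail -1
```

```text
13.1833 [551.13  84.8  106.46] F tool [-0.64 -4.37 -0.7 ] M [-0.19  0.02  0.09] 18.6
mould-x,y of TCP rel R slot 1.508848952143709 3.662701227916163
GAPS L,R [4.48530235 3.85989139]
```

Request:
servo_tool([
  {"tx": 0, "ty": 0.0005, "tz": 0.0001, "turn": 0, "grip": 255},
  {"tx": 0, "ty": 0.001, "tz": 0.0003, "turn": 0, "grip": 255},
  {"tx": 0, "ty": 0.0015, "tz": 0.0004, "turn": 0, "grip": 255},
  {"tx": 0, "ty": 0.002, "tz": 0.0005, "turn": 0, "grip": 255},
  {"tx": 0, "ty": 0.0025, "tz": 0.0006, "turn": 0, "grip": 255},
  {"tx": 0, "ty": 0.003, "tz": 0.0007, "turn": 0, "grip": 255},
  {"tx": 0, "ty": 0.0035, "tz": 0.0008, "turn": 0, "grip": 255},
  {"tx": 0, "ty": 0.004, "tz": 0.0009, "turn": 0, "grip": 255},
  {"tx": 0, "ty": 0.0045, "tz": 0.001, "turn": 0, "grip": 255},
  {"tx": 0, "ty": 0.005, "tz": 0.0011, "turn": 0, "grip": 255},
  {"tx": 0, "ty": 0.0055, "tz": 0.0012, "turn": 0, "grip": 255},
  {"tx": 0, "ty": 0.0055, "tz": 0.0012, "turn": 0, "grip": 255},
])

```text
t: 14.23
tool_pos: [552.2, 84.4, 100.9]
tcp_rot: [[-0.243, 0.0, 0.97], [-0.97, -0.0, -0.243], [0.0, -1.0, 0.0]]
force: [-1.6, 0.6, 4.9]
opening: 19.2
```

```bash
python3 look.py o; python3 run_gap.py o| tail -1
```

```text
14.2333 [552.2   84.42 100.93] F tool [-0.17 -4.94 -1.74] M [-0.25 -0.01  0.01] 19.16
mould-x,y of TCP rel R slot 2.6371457453165466 3.5504676568428746
GAPS L,R [4.46639795 6.06314948]
```

Request:
servo_tool([
  {"tx": 0, "ty": -0.008, "tz": 0, "turn": 0, "grip": 255},
  {"tx": 0, "ty": -0.02, "tz": 0, "turn": 0, "grip": 255},
  {"tx": 0, "ty": -0.032, "tz": 0, "turn": 0, "grip": 255},
  {"tx": -0.002, "ty": -0.036, "tz": -0.0007, "turn": 0, "grip": 255},
  {"tx": -0.03, "ty": -0.036, "tz": -0.0007, "turn": 0, "grip": 255},
  {"tx": -0.06, "ty": -0.036, "tz": -0.0007, "turn": 0, "grip": 255},
  {"tx": -0.08, "ty": -0.034, "tz": -0.0007, "turn": 0, "grip": 255},
  {"tx": -0.08, "ty": -0.03, "tz": -0.0007, "turn": 0, "grip": 255},
  {"tx": -0.08, "ty": -0.03, "tz": -0.0007, "turn": 0, "grip": 255},
  {"tx": -0.08, "ty": -0.03, "tz": -0.0007, "turn": 0, "grip": 255},
])

```text
t: 15.12
tool_pos: [569.9, 161.9, 129.8]
tcp_rot: [[-0.243, -0.003, 0.97], [-0.97, -0.001, -0.243], [0.002, -1.0, -0.002]]
force: [0.0, 0.2, -0.9]
opening: 19.0
```

```bash
python3 look.py p; python3 run_gap.py p 25| tail -1;  python3 - <<'E'
from h import *
im=cv2.imread("pics/p_raw.png")
a=cv2.resize(im[185:225,295:345],None,fx=14,fy=14,interpolation=cv2.INTER_CUBIC)
cv2.imwrite("pics/p_z.png",cv2.convertScaleAbs(a,alpha=1.5))
E
```

```text
15.1167 [569.86 161.89 129.83] F tool [-0.16  0.93 -0.02] M [ 0.01  0.02 -0.01] 18.96
mould-x,y of TCP rel R slot 1.432963839804838 82.99681394551716
GAPS L,R [4.36222583 6.0935908 ]
```

View pics/p_z.png

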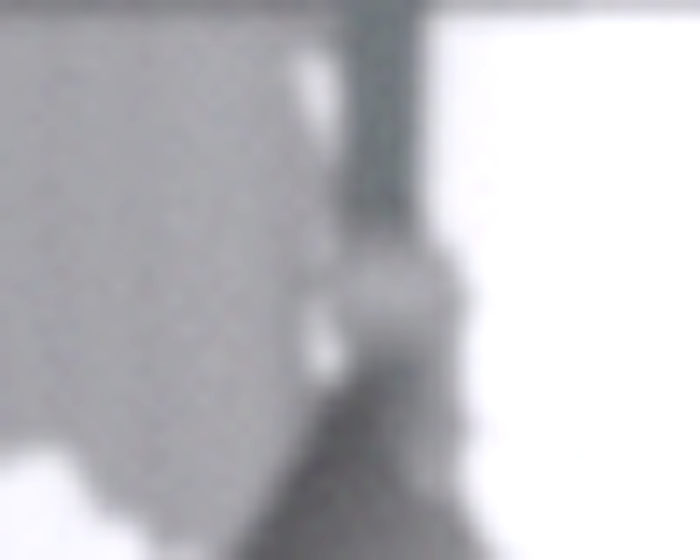

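Request:
servo_tool([
  {"tx": 0, "ty": 0.006, "tz": 0.0012, "turn": 0, "grip": 255},
  {"tx": 0, "ty": 0.014, "tz": 0.0012, "turn": 0, "grip": 255},
  {"tx": 0, "ty": 0.019, "tz": 0.0012, "turn": 0, "grip": 255},
  {"tx": 0, "ty": 0.022, "tz": 0.0012, "turn": 0, "grip": 255},
  {"tx": 0, "ty": 0.023, "tz": 0.0012, "turn": 0, "grip": 255},
  {"tx": 0, "ty": 0.024, "tz": 0.0013, "turn": 0, "grip": 255},
  {"tx": 0, "ty": 0.0245, "tz": 0.0014, "turn": 0, "grip": 255},
  {"tx": 0, "ty": 0.025, "tz": 0.0015, "turn": 0, "grip": 255},
  {"tx": 0, "ty": 0.0255, "tz": 0.0016, "turn": 0, "grip": 255},
  {"tx": 0, "ty": 0.026, "tz": 0.0017, "turn": 0, "grip": 255},
  {"tx": 0, "ty": 0.0265, "tz": 0.0018, "turn": 0, "grip": 255},
  {"tx": 0, "ty": 0.027, "tz": 0.0019, "turn": 0, "grip": 255},
  {"tx": 0, "ty": 0.0275, "tz": 0.002, "turn": 0, "grip": 255},
  {"tx": 0, "ty": 0.028, "tz": 0.0021, "turn": 0, "grip": 255},
  {"tx": 0, "ty": 0.0285, "tz": 0.0022, "turn": 0, "grip": 255},
  {"tx": 0, "ty": 0.0285, "tz": 0.0022, "turn": 0, "grip": 255},
])

```text
t: 16.5
tool_pos: [572.7, 162.1, 102.4]
tcp_rot: [[-0.244, -0.001, 0.97], [-0.97, 0.001, -0.244], [-0.0, -1.0, -0.001]]
force: [-5.2, 1.5, 1.8]
opening: 19.0
```

```bash
python3 look.py q; python3 run_gap.py q 25| tail -1
```

```text
16.5 [572.75 162.14 102.38] F tool [-0.22 -1.77 -5.43] M [-1.01  0.03  0.02] 18.97
mould-x,y of TCP rel R slot 4.176435553963586 83.91654754545982
GAPS L,R [6.58712077 6.43667944]
```

Request:
servo_tool([
  {"tx": 0, "ty": -0.008, "tz": 0, "turn": 0, "grip": 255},
  {"tx": 0, "ty": -0.02, "tz": 0, "turn": 0, "grip": 255},
  {"tx": 0, "ty": -0.04, "tz": 0, "turn": 0, "grip": 255},
  {"tx": 0, "ty": -0.058, "tz": 0, "turn": 0, "grip": 255},
  {"tx": 0, "ty": -0.058, "tz": 0, "turn": 0, "grip": 255},
  {"tx": 0, "ty": -0.058, "tz": 0, "turn": 0, "grip": 255},
])

```text
t: 17.05
tool_pos: [575.8, 162.0, 162.0]
tcp_rot: [[-0.243, 0.007, 0.97], [-0.97, 0.001, -0.243], [-0.002, -1.0, 0.006]]
force: [0.4, -0.0, -2.1]
opening: 18.9
```

```bash
python3 look.py r 190; python3 run_gap.py r 10| tail -1; python3 - <<'E'
from h import *
print(delta((517.0,-113.4,150),2.3))
E
```

```text
17.05 [575.82 161.99 162.03] F tool [-0.09  2.15  0.41] M [ 0.   -0.06  0.03] 18.88
mould-x,y of TCP rel R slot 7.198093526789434 84.50497428230474
GAPS L,R [6.7524034  6.35730036]
(array([0.2809, 0.0105, 0.0113]), np.float64(-16.383902875645816))
```

Request:
servo_tool([
  {"tx": 0.02, "ty": 0, "tz": 0.001, "turn": -2, "grip": 255},
  {"tx": 0.05, "ty": 0, "tz": 0.002, "turn": -4, "grip": 255},
  {"tx": 0.085, "ty": 0, "tz": 0.003, "turn": -8, "grip": 255},
  {"tx": 0.12, "ty": 0, "tz": 0.005, "turn": -12, "grip": 255},
  {"tx": 0.155, "ty": 0, "tz": 0.006, "turn": -16.4, "grip": 255},
  {"tx": 0.19, "ty": 0, "tz": 0.008, "turn": -16.4, "grip": 255},
  {"tx": 0.225, "ty": 0.003, "tz": 0.009, "turn": -16.4, "grip": 255},
  {"tx": 0.255, "ty": 0.006, "tz": 0.01, "turn": -16.4, "grip": 255},
  {"tx": 0.273, "ty": 0.01, "tz": 0.011, "turn": -16.4, "grip": 255},
  {"tx": 0.281, "ty": 0.01, "tz": 0.0113, "turn": -16.4, "grip": 255},
  {"tx": 0.281, "ty": 0.01, "tz": 0.0113, "turn": -16.4, "grip": 255},
  {"tx": 0.281, "ty": 0.01, "tz": 0.0113, "turn": -16.4, "grip": 255},
  {"tx": 0.281, "ty": 0.01, "tz": 0.0113, "turn": -16.4, "grip": 255},
  {"tx": 0.281, "ty": 0.01, "tz": 0.0113, "turn": -16.4, "grip": 255},
  {"tx": 0.281, "ty": 0.01, "tz": 0.0113, "turn": -16.4, "grip": 255},
])

```text
t: 18.35
tool_pos: [516.1, -112.3, 150.4]
tcp_rot: [[0.042, 0.0, 0.999], [-0.999, 0.0, 0.042], [-0.0, -1.0, 0.0]]
force: [0.4, -0.6, -1.6]
opening: 19.2
```

```bash
python3 look.py s; python3 - <<'E'
from h import *
print(delta((517.4,-113.4,150),2.3))
im=cv2.imread("pics/s_raw.png")
a=cv2.resize(im[120:230,260:380],None,fx=5,fy=5,interpolation=cv2.INTER_CUBIC)
cv2.imwrite("pics/s_z.png",cv2.convertScaleAbs(a,alpha=1.3))
E
```

```text
18.35 [ 516.11 -112.32  150.41] F tool [0.58 1.6  0.37] M [ 0.01 -0.06  0.04] 19.16
mould-x,y of TCP rel R slot 14.196206771733804 -196.1423567377942
(array([0.001 , 0.0004, 0.0013]), np.float64(0.1137796615483353))
```

View pics/s_z.png

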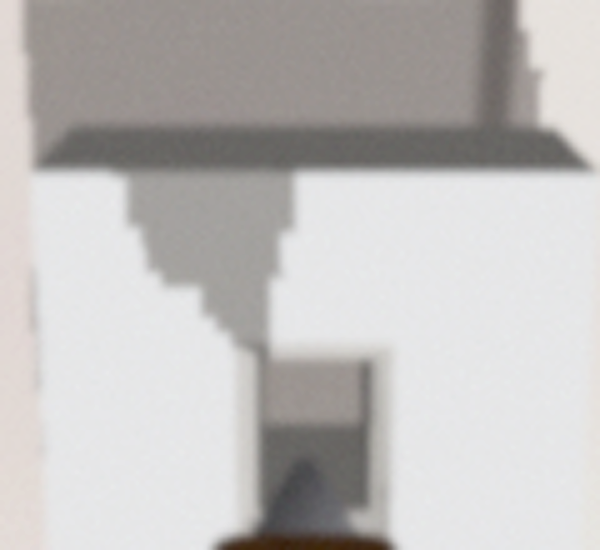

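```bash
python3 - <<'E'
from h import *
s=arm.get_state();T=s["tool_pos"];R=s["tcp_rot"]
f=lambda x,y:(260+(x+.5)/5-.5,120+(y+.5)/5-.5)
for n,p,z in [("hole mouth edge",f(316,346),45),("inner far edge(z42)",f(314,358),42),("L",f(240,450),45),("R",f(391,450),45),("block edge",f(316,169),45),("tip",f(306,460),T[2]-66.3)]:
    P=onz("wrist",[p],z,s)[0]; print(n,P.round(1),(R.T@(P-T)).round(1))
E
```

```text
hole mouth edge [ 517.5 -102.6   45. ] [ -9.8 105.4   1.8]
inner far edge(z42) [ 517.3 -105.3   42. ] [ -7.1 108.4   1.5]
L [ 507. -119.   45.] [  6.1 105.4  -9.4]
R [ 529.2 -118.1   45. ] [  6.1 105.4  12.9]
block edge [516.4 -76.9  45. ] [-35.5 105.4   1.7]
tip [ 516.1 -106.3   84.1] [-6.1 66.3  0.3]
```

Request:
servo_tool([
  {"tx": 0.001, "ty": 0.01, "tz": 0.0014, "turn": 0, "grip": 255},
  {"tx": 0.001, "ty": 0.02, "tz": 0.0014, "turn": 0, "grip": 255},
  {"tx": 0.001, "ty": 0.028, "tz": 0.0014, "turn": 0, "grip": 255},
  {"tx": 0.001, "ty": 0.032, "tz": 0.0014, "turn": 0, "grip": 255},
  {"tx": 0.001, "ty": 0.034, "tz": 0.0014, "turn": 0, "grip": 255},
  {"tx": 0.001, "ty": 0.034, "tz": 0.0014, "turn": 0, "grip": 255},
  {"tx": 0.001, "ty": 0.034, "tz": 0.0014, "turn": 0, "grip": 255},
])

```text
t: 18.98
tool_pos: [517.2, -114.5, 116.1]
tcp_rot: [[0.04, -0.0, 0.999], [-0.999, 0.0, 0.04], [-0.0, -1.0, -0.0]]
force: [-0.2, 0.6, -1.6]
opening: 19.2
```

```bash
python3 look.py t; python3 - <<'E'
from h import *
print(delta((517.4,-113.4,77),2.3))
im=cv2.imread("pics/t_raw.png")
a=cv2.resize(im[120:230,260:380],None,fx=5,fy=5,interpolation=cv2.INTER_CUBIC)
cv2.imwrite("pics/t_z.png",cv2.convertScaleAbs(a,alpha=1.3))
E
```

```text
18.9833 [ 517.2  -114.51  116.1 ] F tool [-0.59  1.6  -0.2 ] M [-0.06  0.03 -0.03] 19.18
mould-x,y of TCP rel R slot 15.77466815816645 -198.0110232110348
(array([-0.0012,  0.0394,  0.    ]), np.float64(0.005700314249963867))
```

View pics/t_z.png

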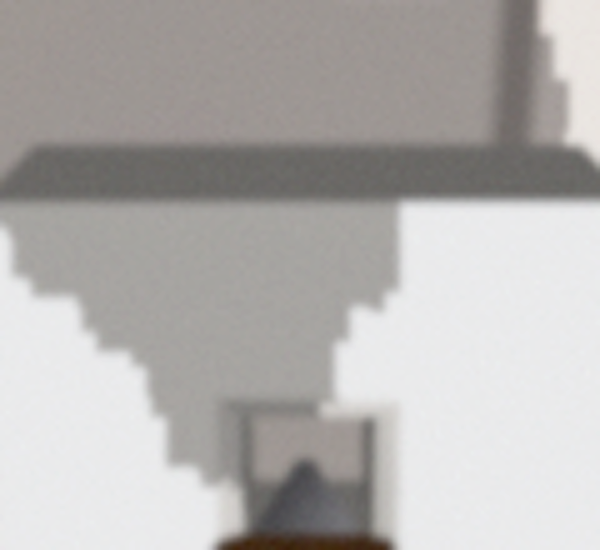

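Request:
servo_tool([
  {"tx": -0.0008, "ty": 0.004, "tz": 0.0003, "turn": 0, "grip": 255},
  {"tx": -0.0008, "ty": 0.01, "tz": 0.0003, "turn": 0, "grip": 255},
  {"tx": -0.0008, "ty": 0.016, "tz": 0.0003, "turn": 0, "grip": 255},
  {"tx": -0.0008, "ty": 0.022, "tz": 0.0003, "turn": 0, "grip": 255},
  {"tx": -0.0008, "ty": 0.027, "tz": 0.0003, "turn": 0, "grip": 255},
  {"tx": -0.0008, "ty": 0.031, "tz": 0.0003, "turn": 0, "grip": 255},
  {"tx": -0.0008, "ty": 0.034, "tz": 0.0003, "turn": 0, "grip": 255},
  {"tx": -0.0008, "ty": 0.036, "tz": 0.0003, "turn": 0, "grip": 255},
  {"tx": -0.0008, "ty": 0.037, "tz": 0.0003, "turn": 0, "grip": 255},
  {"tx": -0.0008, "ty": 0.037, "tz": 0.0003, "turn": 0, "grip": 255},
])

```text
t: 19.87
tool_pos: [517.4, -113.6, 79.1]
tcp_rot: [[0.04, -0.0, 0.999], [-0.999, 0.0, 0.04], [-0.0, -1.0, -0.0]]
force: [-0.6, 0.2, -1.7]
opening: 19.1
```

```bash
python3 look.py
```

```text
19.8667 [ 517.41 -113.62   79.11] F tool [-0.23  1.7  -0.55] M [-0.01  0.01  0.03] 19.12
mould-x,y of TCP rel R slot 15.769997242883981 -197.09686552166502
```

In the hole with no contact force. I'll go down the last 2 mm.

Request:
servo_tool([
  {"tx": 0, "ty": 0.0005, "tz": 0, "turn": 0, "grip": 255},
  {"tx": 0, "ty": 0.001, "tz": 0, "turn": 0, "grip": 255},
  {"tx": 0, "ty": 0.0015, "tz": 0, "turn": 0, "grip": 255},
  {"tx": 0, "ty": 0.002, "tz": 0, "turn": 0, "grip": 255},
  {"tx": 0, "ty": 0.002, "tz": 0, "turn": 0, "grip": 255},
])

```text
t: 20.28
tool_pos: [517.4, -113.6, 77.3]
tcp_rot: [[0.04, 0.0, 0.999], [-0.999, -0.0, 0.04], [0.0, -1.0, 0.0]]
force: [-0.1, -0.0, -1.7]
opening: 19.1
```

```bash
python3 look.py
```

```text
20.2833 [ 517.44 -113.64   77.33] F tool [ 0.02  1.7  -0.06] M [-0.03  0.04  0.02] 19.07
mould-x,y of TCP rel R slot 15.805384984967445 -197.11288494878383
```

Request:
servo_tool([
  {"tx": 0, "ty": 0.0005, "tz": 0, "turn": 0, "grip": 255},
  {"tx": 0, "ty": 0.001, "tz": 0, "turn": 0, "grip": 255},
  {"tx": 0, "ty": 0.001, "tz": 0, "turn": 0, "grip": 255},
])

```text
t: 20.53
tool_pos: [517.5, -113.6, 77.3]
tcp_rot: [[0.04, 0.0, 0.999], [-0.999, -0.0, 0.04], [0.0, -1.0, 0.0]]
force: [-2.4, -0.2, 6.1]
opening: 19.1
```

```bash
python3 look.py
```

```text
20.5333 [ 517.46 -113.64   77.26] F tool [ 0.11 -6.13 -2.36] M [-0.41  0.    0.08] 19.09
mould-x,y of TCP rel R slot 15.82986426857014 -197.10292029163833
```

Seated on the shoulder at the height where it was first gripped. Releasing and retreating.

Request:
servo_tool([
  {"tx": 0, "ty": 0, "tz": 0, "turn": 0, "grip": 200},
  {"tx": 0, "ty": 0, "tz": 0, "turn": 0, "grip": 100},
  {"tx": 0, "ty": 0, "tz": 0, "turn": 0, "grip": 0},
  {"tx": 0, "ty": 0, "tz": 0, "turn": 0, "grip": 0},
  {"tx": 0, "ty": 0, "tz": 0, "turn": 0, "grip": 0},
  {"tx": 0, "ty": 0, "tz": 0, "turn": 0, "grip": 0},
  {"tx": 0, "ty": 0, "tz": 0, "turn": 0, "grip": 0},
  {"tx": 0, "ty": 0, "tz": 0, "turn": 0, "grip": 0},
  {"tx": 0, "ty": -0.02, "tz": 0, "turn": 0, "grip": 0},
  {"tx": 0, "ty": -0.05, "tz": 0, "turn": 0, "grip": 0},
  {"tx": 0, "ty": -0.09, "tz": 0, "turn": 0, "grip": 0},
  {"tx": 0, "ty": -0.12, "tz": 0, "turn": 0, "grip": 0},
  {"tx": 0, "ty": -0.12, "tz": 0, "turn": 0, "grip": 0},
  {"tx": 0, "ty": -0.12, "tz": 0, "turn": 0, "grip": 0},
  {"tx": 0, "ty": -0.12, "tz": 0, "turn": 0, "grip": 0},
])

```text
t: 21.78
tool_pos: [516.9, -113.4, 196.0]
tcp_rot: [[0.04, -0.0, 0.999], [-0.999, 0.0, 0.04], [-0.0, -1.0, -0.0]]
force: [0.0, 0.5, 0.1]
opening: 85.5
```

```bash
python3 look.py u; python3 - <<'E'
from h import *
for n in ("scene","top"):
    im=eyes.read_camera(n)[:,:,::-1]; cv2.imwrite(f"pics/u_{n}.png",im)
im=cv2.imread("pics/u_scene.png")
cv2.imwrite("pics/u_sc.png",cv2.convertScaleAbs(cv2.resize(im[130:250,225:425],None,fx=4,fy=4,interpolation=cv2.INTER_CUBIC),alpha=1.5))
E
```

```text
21.7833 [ 516.9  -113.45  195.98] F tool [-0.5  -0.13  0.05] M [0.   0.02 0.04] 85.47
mould-x,y of TCP rel R slot 15.234981254818377 -197.04846521965837
```

View pics/u_c.png

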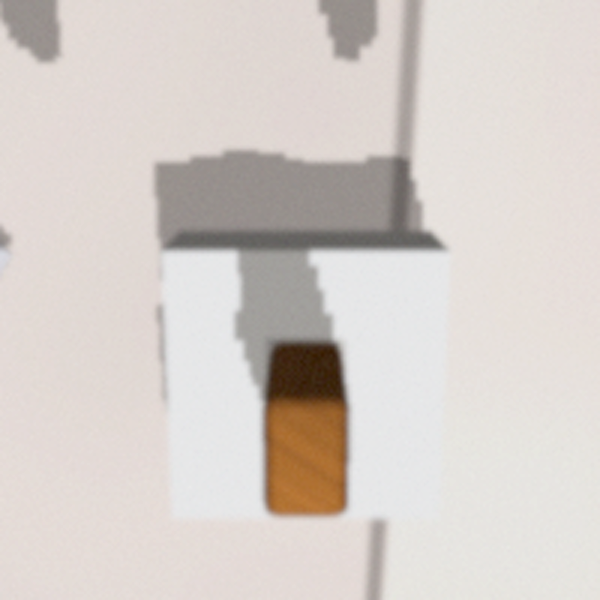

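View pics/u_sc.png

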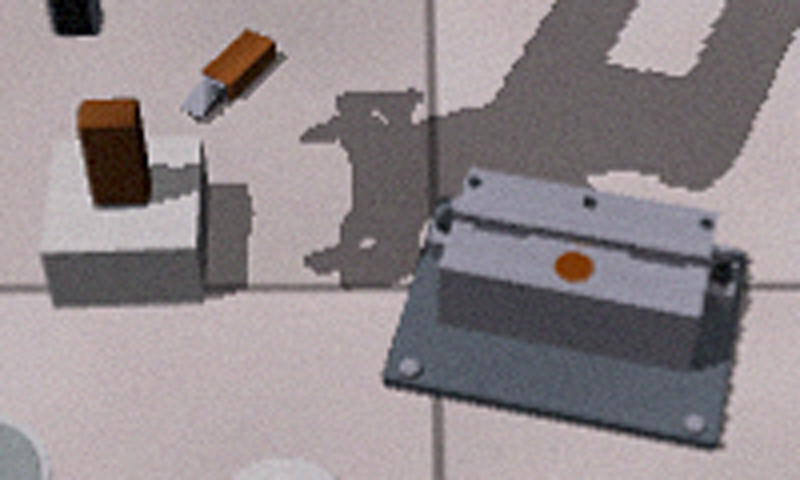

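The wrist crop shows the handle upright in the stand, with its top at crop (305,457). The scene crop shows the same handle outline as at the start and an even gap in the mould. Handing in.

```bash
python3 -c "
from plant import arm
print(arm.job_done(), arm.get_state()['t'])"
```

```text
the job is handed in; nothing more can be done
the job is handed in; nothing more can be done
```

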